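Hang the painted frames, log the batch and put the pots away

TASK

Hang every frame from the rack upright on the drying stand's bar, with the bar through the frame's opening so that its top rail rests on the bar, and no two frames touching, then take the label reader and hold it still for two seconds squarely above the middle of the stand's striped label, 2 to 6 cm off, and stand it back fully down in its holder. Put each pigment pot that is out fully down in the tray well of its own size, at any time. Never let a frame fall over, and leave the other things on the table where they are.

Things in the scene. Friction and masses are not known exactly. Their poses are not given: they have to be found in the camera images.
- frame1: (lengths in mm) small empty black picture frame, upright in a groove of the rack (absent in some starts): 100 wide (its y), 110 tall (z), 12 thick (x), 0.14 kg. Top and bottom rails 16 tall, side rails 14 wide; opening 72 wide, from z = 16 to 94. Origin: centre of its underside. A few degrees of play in the groove; it lifts straight out after 22.
- frame2: small empty black picture frame, upright in a groove of the rack (absent in some starts): 100 wide (its y), 110 tall (z), 12 thick (x), 0.14 kg. Top and bottom rails 16 tall, side rails 14 wide; opening 72 wide, from z = 16 to 94. Origin: centre of its underside. A few degrees of play in the groove; it lifts straight out after 22.
- frame3: small empty black picture frame, upright in a groove of the rack (absent in some starts): 100 wide (its y), 110 tall (z), 12 thick (x), 0.14 kg. Top and bottom rails 16 tall, side rails 14 wide; opening 72 wide, from z = 16 to 94. Origin: centre of its underside. A few degrees of play in the groove; it lifts straight out after 22.
- rack: fixed pale wooden rack block 190 (x) by 130 (y) by 32 high, with three grooves across it (along its y) at x = -64, 0 and +64, each 15 wide, 103.5 long, 22 deep. Frames stand in them, 10 above its origin. Origin: centre of its underside.
- stand: fixed steel drying stand. Origin: under its post's axis, at table height. From the 16 by 16 post, 210 high, a level square bar 10 by 10 runs along the stand's +y at x = 0 (top face at z = 210) to a free plain end at y = +192. Nothing rises above the bar. A hanging frame has its x along the stand's y, its origin at stand z = 116.
- label: the batch label: a striped paper label 48 by 50 on a plate 56 by 56 that belongs to the stand, on the side of the post away from the bar (stand y = -90, 58 above the table). It slopes 25 degrees from level, facing up and towards the stand's -x. Origin: centre of the printed face; z: straight out of the face.
- wand: pen-shaped label reader, 155 long, 0.09 kg, standing tip down in its holder. Origin: the reading window at its lower tip; z runs from the tip up the body, so it reads along -z. Lower part round, 24 in diameter (16 at the tip); from 85 to 155 above the tip it is square, 24 by 24, sides along its x and y: the place to grip.
- holder: fixed grey holder block of the reader, 62 by 62 by 45 high, with one round hole in its middle, 27.5 in diameter, 38 deep (floor at z = 7), chamfered mouth. Origin: centre of its underside.
- tray: fixed plywood tray 92 (x) by 216 (y) by 22 high with three round wells in a row along its y, large at y = +67, medium at 0, small at -58. Origin: centre of its underside.
- well_large (a point): the large round well of the tray, 62 in diameter: centre of its floor, 14 below the tray's top. Belongs to the large pot.
- well_medium (a point): the medium round well of the tray, 50 in diameter: centre of its floor, 14 below the tray's top. Belongs to the medium pot.
- well_small (a point): the small round well of the tray, 38 in diameter: centre of its floor, 14 below the tray's top. Belongs to the small pot.
- pot_large: large screw-top pigment pot, clear with a black lid, standing on the table (absent in some starts): plain cylinder 58 in diameter, 46 tall. Origin: centre of its underside.
- pot_medium: medium screw-top pigment pot, clear with a black lid, standing on the table (absent in some starts): plain cylinder 46 in diameter, 46 tall. Origin: centre of its underside.
- pot_small: small screw-top pigment pot, clear with a black lid, standing on the table (absent in some starts): plain cylinder 34 in diameter, 46 tall. Origin: centre of its underside.
- jar: bystander: lidded glass jar, 52 across, 70 high, between stand, holder and tray. Origin: underside.
- toad: bystander: black toad ornament, 52 across, 50 high, near the free end of the bar. Origin: underside.
- spray: bystander: clear bottle, 66 across, 160 high, at the far side. Origin: underside.
- tin: bystander: round flat tin, 70 across, 30 high, at the far side. Origin: underside.
- weight: bystander: brass weight, 44 across, 35 high, left of the rack. Origin: underside.
Things that resemble listed ones, but are neither listed nor needed, are in the scene too. What is shaped like the holder but green or turquoise is not meant. What is shaped like the frame2 but purple is not meant.

How it is judged:
On the way, in this order (a step that is already met when the one before it is completed fails the run):
1. every frame that is present hangs on the bar, released (z of frame1 in the frame of stand between 0.106 and 0.122 m and x of frame1 in the frame of stand between -0.03 and 0.03 m and y of frame1 in the frame of stand between 0.008 and 0.195 m and angle between each of frame1, frame2, frame3's own z axis and vertical below 0.25 rad and angle between the x axis of each of frame1, frame2, frame3 and the y axis of stand, either way round below 0.4 rad and contact force between each of frame1, frame2, frame3 and the fingers below 0.05 N and linear speed of each of frame1, frame2, frame3 below 0.05 m/s and z of frame2 in the frame of stand between 0.106 and 0.122 m and x of frame2 in the frame of stand between -0.03 and 0.03 m and y of frame2 in the frame of stand between 0.008 and 0.195 m and z of frame3 in the frame of stand between 0.106 and 0.122 m and x of frame3 in the frame of stand between -0.03 and 0.03 m and y of frame3 in the frame of stand between 0.008 and 0.195 m), for 0.3 s.
2. the reader's tip is held still over the middle of the label, square to it, 10 to 70 mm off its face, for 1.5 s (x of wand in the frame of label between -0.015 and 0.015 m and y of wand in the frame of label between -0.015 and 0.015 m and z of wand in the frame of label between 0.01 and 0.07 m and angle between the z axis of wand and the z axis of label, either way round below 0.2 rad and linear speed of wand below 0.03 m/s), for 1.5 s.
At the end, for the whole second after the job is handed in: All released and at rest: each frame hangs on the bar (top rail on it, within 0.25 rad of upright, 0.4 of square to it), none touching; reader in its holder and each pot in its own well: within 6 mm of centre, within 6 mm (reader) or 4 mm (pot) of the floor, upright within 0.1 rad (all of step 1 and contact force between frame1 and frame2 below 0.02 N and contact force between each of frame1, frame2 and frame3 below 0.02 N and horizontal distance between wand and holder below 0.006 m and height (world z) of wand below 0.013 m and angle between wand's own z axis and vertical below 0.12 rad and contact force between each of wand, pot_large, pot_medium, pot_small and the fingers below 0.05 N and linear speed of each of wand, pot_large, pot_medium, pot_small below 0.03 m/s and horizontal distance between pot_large and well_large below 0.006 m and height (world z) of each of pot_large, pot_medium, pot_small below 0.0125 m and angle between each of pot_large, pot_medium, pot_small's own z axis and vertical below 0.1 rad and horizontal distance between pot_medium and well_medium below 0.006 m and horizontal distance between pot_small and well_small below 0.006 m).
It fails at once if a frame falls over (tilts beyond 0.9 rad) (angle between any of frame1, frame2, frame3's own z axis and vertical above 0.9 rad).
It fails at once if a bystander is moved more than 50 mm (distance of any of jar, toad, spray, tin, weight from where it was at the start of the episode above 0.05 m).
Of frame1, frame2, frame3 only 2 to 3 are there at a start; the rules pass over those that are not, and their reading is None.
Of pot_large, pot_medium, pot_small only 2 to 3 are there at a start; the rules pass over those that are not, and their reading is None.
At some moment in a run one of pot_large, pot_medium, pot_small may be knocked a few centimetres aside while the robot is not near it.
It also fails if it takes over 210 s, if anything falls off the work surface, if the arm or the gripper's body presses on something with over 40 N, if the wrist force passes 120 N, or if a joint passes its speed limit or range.

ROBOT

A 6-joint arm with a two-finger parallel gripper is mounted at the origin on the work surface. World frame = base frame: x ahead of the robot, y to its left, z up, the work surface at z = 0. Lengths are in m, angles in rad, forces in N, time in s.
With the tool pointing down it reaches from about 0.325 to 0.9 m from the base axis. Payload 6.1 kg.
Tool frame: the origin (TCP) lies midway between the tips of the shut fingers; the grasp point (between the pads) lies tcp_to_grasp behind it (tcp_to_grasp is the distance from the TCP to the grasp point, in m); z points along the fingers, y is the line along which they close (so a half turn about z gives the same grasp; the last joint's range is limited). The gripper opens to 85 mm and grips with 20 to 120 N. Pads are 22 mm wide; open, the fingers measure 114 mm over their backs; the gripper's body (76 mm by 85 mm) begins 54 mm behind the grasp point. The pads swing forward as they close: fully open they stand 13 mm farther back than shut.
Start: joints at [1.127, 0.22, 1.526, -0, 1.395, -0.126], TCP at [0.195, 0.594, 0.231] pointing down, gripper open.
Joint ranges: [-2.98, 2.98], [-0.91, 2.08], [0.09, 2.57], [-1.24, 4.39], [0.2, 2.65], [-2.68, 2.68]. Speed limits (rad/s): [2.57, 2.57, 3.01, 3.14, 3.14, 3.14].

INTERFACE

Orientations are given as a unit quaternion [x, y, z, w].
In Python, from rig import * gives the robot as it stands.
- The arm moves only by the shell command python3 -m inch 'ROWS' [FORCE]. ROWS is JSON, a list of rows, each a list of 5 numbers: the shift along the tool's x, y, z in m, then the turn about the tool's z in degrees, then the opening, from 0 (shut) to 1 (fully open). A call has exactly 10 rows; each row shifts and turns the commanded pose from where the row before left it, along the tool's axes as they then stand; what a row does not reach is not made up. A row lasts 1/12 s, in which the tool goes at most 41.7 mm and 7.16 degrees, less where a joint would pass 70% of its speed; a pose out of reach is approached as far as the arm can. A call is refused whole if a number of a shift passes 0.0417 or a number of a turn 7.16, either way. A call with a gripper value outside its range is refused whole. The fingers move at their own pace and stop on an object; FORCE is the grip in N (left out, the last holds). Time passes only in rows, so rows that do not move let the fingers close, or fill a call up. It gives the time, the measured TCP pose, the force, the opening and the grip force at its end, in the units of the state.
- sense(): the state, without advancing time (a new reading comes with each control period).
- capture(name): name is "side" or "top" or "wrist"; returns the picture (384x512x3 uint8, red, green, blue); there is no depth.
- calibration(name): a dict with "fx", "fy", "cx", "cy" (pixels), "R" (3x3) and "t" (3): a world point X has camera coordinates R X + t; the wrist camera has in their place "tool_from_camera" (4x4, takes a point from camera to tool coordinates, whose origin is the TCP and whose axes are the flange's). Camera axes: x right, y down, z forward; pixel columns grow to the right and rows downward; lengths in m; the calibration is good to about 2 mm. A picture is of the moment at which its call begins: read the wrist's pose just before it. calibration takes no time and is no camera call.
- hand_in(): hands the job in; it is judged then, once.
The state is a dict: "time_s": time; "qpos": joint angles; "qd": joint speeds; "joint_efforts": joint torques, N m; "tcp_pos": TCP position; "ee_rot": TCP orientation; "contact_force": force on the tool from outside, world axes, zero at the start; "wrist_torque": the same for the moment, N m; "gripper_width": finger opening in m; "gripper_force": force on a finger pad.
Only numpy, scipy, OpenCV 4.12 (cv2) and the standard library are available. Lean on these libraries where they do the work, as an engineer would, in place of code of your own. Each camera call takes 0.05 s, during which the arm holds its last target. There are 200 camera calls.

## Working session

There is one attempt and no reset: what is moved stays moved. The work goes in short steps, Python scripts to look and compute and a shell command to move; the robot and the scene stay as the last step left them, time stands still between calls to the robot, and variables do not carry over. Pictures are saved under pics/ and viewed, at most 14 in all, crops included, and the job is handed in when it is done.

```bash
ls; mkdir -p pics; cat > h.py <<'E'
from rig import *
import numpy as np, cv2, json
from scipy.spatial.transform import Rotation as Ro
def snap(n,f):
    s=sense(); im=capture(n); cv2.imwrite('pics/'+f+'.png',im[:,:,::-1]); 
    json.dump({k:np.asarray(s[k]).tolist() for k in('tcp_pos','ee_rot')},open('pics/'+f+'.json','w')); return im
def cam(n,f=None):
    c=calibration(n); K=np.array([[c['fx'],0,c['cx']],[0,c['fy'],c['cy']],[0,0,1]])
    if n=='wrist':
        s=json.load(open('pics/'+f+'.json')); T=np.eye(4);T[:3,:3]=Ro.from_quat(s['ee_rot']).as_matrix();T[:3,3]=s['tcp_pos']
        W=np.linalg.inv(T@np.array(c['tool_from_camera'])); return K,W[:3,:3],W[:3,3]
    return K,np.array(c['R']),np.array(c['t'])
def proj(C,X):
    K,R,t=C; p=(np.atleast_2d(X)@R.T+t)@K.T; return p[:,:2]/p[:,2:]
def atz(C,uv,z):
    K,R,t=C; o=-R.T@t; uv=np.atleast_2d(uv); d=np.c_[uv,np.ones(len(uv))]@np.linalg.inv(K).T@R
    return o+d*((z-o[2])/d[:,2:])
def tri(*obs):  # (C,uv)...
    A=np.zeros((3,3));b=np.zeros(3)
    for C,uv in obs:
        K,R,t=C;o=-R.T@t;d=R.T@np.linalg.inv(K)@np.r_[uv,1.];d/=np.linalg.norm(d);P=np.eye(3)-d[:,None]*d;A+=P;b+=P@o
    x=np.linalg.solve(A,b); return x,[float(np.linalg.norm(proj(C,x)[0]-uv)) for C,uv in obs]
E
python3 - <<'E'
from h import *
np.set_printoptions(precision=4,suppress=True)
s=sense();print(s['time_s'],s['tcp_pos'],s['ee_rot'],s['gripper_width'],s['contact_force'])
print(Ro.from_quat(s['ee_rot']).as_matrix())
import rig;print([k for k in dir(rig) if k[0]!='_'])
try: print(tcp_to_grasp)
except Exception as e: print(e)
for n in('side','top'):
    im=snap(n,n+'0'); cv2.imwrite(f'pics/{n}0b.png',cv2.resize(im[:,:,::-1],(800,600),interpolation=cv2.INTER_CUBIC))
    K,R,t=cam(n); print(n,K[0,0],-R.T@t,R[2])
print(calibration('wrist'))
E
```

```text
pics
0.0 [0.1951 0.5931 0.2302] [ 0.1582  0.9874 -0.0009 -0.0003] 0.08553535065058784 [-0.6517  0.149   0.2883]
[[-0.9499  0.3124 -0.0008]
 [ 0.3124  0.9499 -0.0018]
 [ 0.0002 -0.0019 -1.    ]]
['Unreachable', 'calibration', 'capture', 'hand_in', 'sense', 'tcp_to_grasp']
0.0187
side 490.3836107279863 [0.2471 1.0199 1.2956] [ 0.1619 -0.6229 -0.7654]
top 445.97434554068496 [0.3209 0.0274 1.3338] [ 0.1399 -0.007  -0.9901]
{'fx': 292.63130882176034, 'fy': 292.63130882176034, 'cx': 257.7766010845938, 'cy': 196.33626781244251, 'tool_from_camera': array([[-0.0005, -0.9608, -0.2773,  0.0704],
       [ 1.    , -0.0007,  0.0007,  0.0011],
       [-0.0008, -0.2773,  0.9608, -0.1428],
       [ 0.    ,  0.    ,  0.    ,  1.    ]])}
```

View pics/top0b.png

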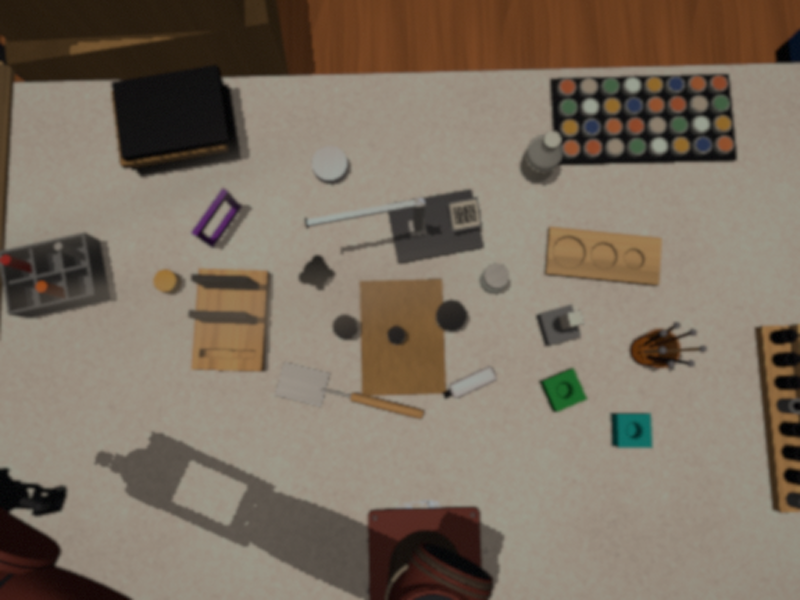

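View pics/side0b.png

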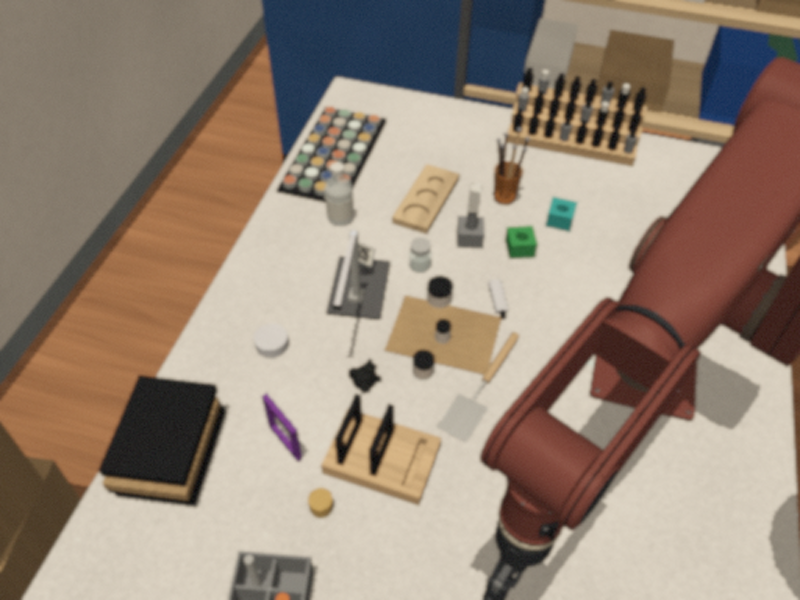

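```bash
python3 - <<'E'
from h import *
np.set_printoptions(precision=3,suppress=True)
T,S=cam('top'),cam('side');k=1.5625
# (name, top px, side px) in 800 views
for n,a,b in [('fr A top mid',(238,281),(349,415)),('bar free end top',(307,220),(338,305)),('bar post end',(422,202),(355,236)),('label',(465,215),(366,257)),
 ('wand top',(573,317),(475,190)),('holder',(559,325),(470,228)),('potL lid',(452,314),(441,287)),('potS lid',(397,333),(443,326)),('potM lid',(345,326),(424,358)),('wellL',(570,252),(417,211)),('wellM',(604,256),(427,195)),('wellS',(635,259),(436,181))]:
    x,e=tri((T,np.array(a)/k),(S,np.array(b)/k)); print(n,x,np.array(e))
for n,z,uv in [('rack',.032,[(198,270),(269,270),(265,371),(192,370)]),('tray',.022,[(549,227),(661,236),(658,284),(546,275)])]:
    print(n,atz(T,np.array(uv)/k,z)[:,:2].tolist())
E
```

```text
fr A top mid [0.527 0.326 0.08 ] [1.244 1.232]
bar free end top [0.598 0.181 0.208] [1.177 1.053]
bar post end [ 0.628 -0.011  0.194] [0.752 0.624]
label [ 0.639 -0.097  0.043] [1.594 1.347]
wand top [ 0.432 -0.262  0.154] [0.378 0.289]
holder [ 0.431 -0.265  0.033] [0.432 0.345]
potL lid [ 0.454 -0.065  0.035] [0.684 0.587]
potS lid [0.423 0.039 0.035] [0.35  0.311]
potM lid [0.438 0.135 0.043] [0.279 0.257]
wellL [ 0.57  -0.297  0.02 ] [0.137 0.109]
wellM [ 0.562 -0.363  0.017] [0.102 0.08 ]
wellS [ 0.555 -0.423  0.014] [0.017 0.013]
rack [[0.5541870255102965, 0.41217415171450955], [0.550300624148656, 0.27792514517531924], [0.3604486344465373, 0.28567499349080266], [0.36626645875099856, 0.4209446287336201]]
tray [[0.6205142166988499, -0.2593244768369424], [0.5966184935718708, -0.4738723276412436], [0.5035627909184096, -0.46062984112414834], [0.5270985975769157, -0.2481639382579912]]
```

```bash
python3 -m inch '[[-0.033,-0.018,-0.012,0,1],[-0.033,-0.018,-0.012,0,1],[-0.033,-0.018,-0.012,0,1],[-0.033,-0.018,-0.012,0,1],[-0.033,-0.018,-0.012,0,1],[-0.033,-0.018,-0.012,0,1],[-0.033,-0.018,-0.012,0,1],[-0.033,-0.018,-0.012,0,1],[-0.033,-0.018,-0.012,0,1],[-0.033,-0.018,-0.012,0,1]]' 20
python3 -m inch '[[0,0,0,7.16,0.5],[0,0,0,7.16,0.5],[0,0,0,7.16,0.5],[0,0,0,7.16,0.5],[0,0,0,7.16,0.5],[0,0,0,7.16,0.5],[0,0,0,7.16,0.5],[0,0,0,7.16,0.5],[0,0,0,7.16,0.5],[0,0,0,7.16,0.5]]'
python3 - <<'E'
from h import *
np.set_printoptions(precision=4,suppress=True)
im=snap('wrist','w1'); cv2.imwrite('pics/w1b.png',cv2.resize(im[:,:,::-1],(800,600),interpolation=cv2.INTER_CUBIC))
s=sense();print(s['time_s'],s['tcp_pos'],s['qpos'],s['gripper_width'],s['contact_force'])
print(Ro.from_quat(s['ee_rot']).as_matrix())
E
```

```text
time_s: 0.93
tcp_pos: [0.4532, 0.3179, 0.3515]
ee_rot: [0.158, 0.987, -0.0, -0.0]
contact_force: [-0.0, 0.4, 0.7]
gripper_width: 0.0856
gripper_force: 0.0
time_s: 1.77
tcp_pos: [0.4523, 0.3195, 0.3507]
ee_rot: [0.708, 0.706, -0.0, -0.0]
contact_force: [-0.2, -0.5, -0.3]
gripper_width: 0.0429
gripper_force: 0.0
1.8167 [0.4523 0.3195 0.3507] [ 0.4725 -0.0009  1.5456  0.      1.598   0.4829] 0.042806597002864884 [0.4375 0.845  0.9738]
[[ 0.0104  0.9999 -0.0009]
 [ 0.9999 -0.0104 -0.0005]
 [-0.0005 -0.0009 -1.    ]]
```

View pics/w1b.png

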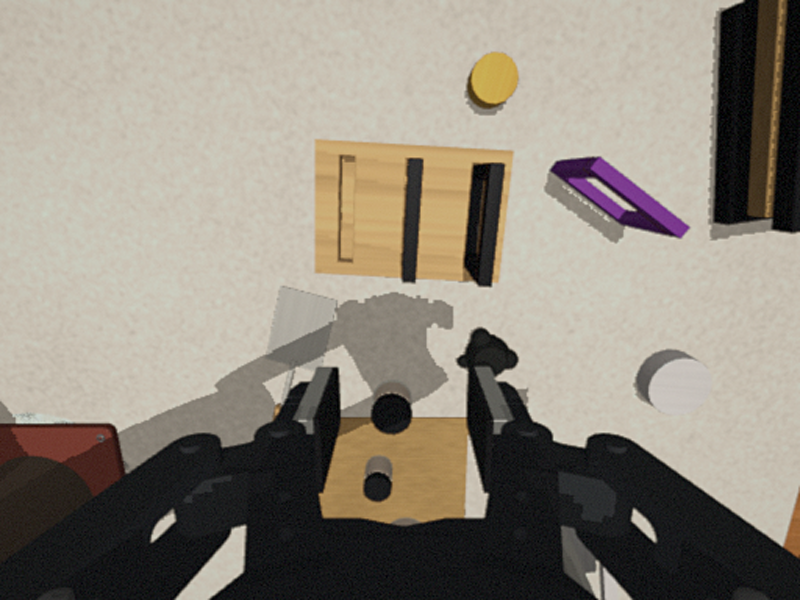

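```bash
python3 - <<'E'
from h import *
np.set_printoptions(precision=4,suppress=True)
W=cam('wrist','w1');T=cam('top');k=1.5625
for n,c in [('A',[(408,158),(423,159),(416,282),(402,281)]),('B',[(489,163),(504,164),(492,286),(478,286)])]:
    p=atz(W,np.array(c)/k,.12)[:,:2]; f=(p[0]+p[1])/2;g=(p[2]+p[3])/2
    print(n,p.mean(0),'len',np.linalg.norm(f-g),'dir',np.degrees(np.arctan2(*(f-g)[::-1])),'thick',np.linalg.norm(p[0]-p[1]))
r=np.array([(316,140),(513,151),(500,285),(315,272)])/k
p=atz(W,r,.032)[:,:2];print(p,p.mean(0))
# height from rack: tri top of frames, far corners
im=cv2.imread('pics/top0.png')
o=im[155:250,110:190];cv2.imwrite('pics/c1.png',np.hstack([cv2.resize(o,(400,475),interpolation=cv2.INTER_CUBIC),cv2.resize(cv2.imread('pics/side0.png')[245:325,200:267],(398,475),interpolation=cv2.INTER_CUBIC)]))
E
```

```text
A [0.4602 0.3543] len 0.09805729038997875 dir 87.07210224005705 thick 0.01168946969378691
B [0.5236 0.3503] len 0.09817931959117532 dir 87.42648407691695 thick 0.01175782846305583
[[0.3703 0.4233]
 [0.5582 0.4127]
 [0.5531 0.2812]
 [0.3622 0.2955]] [0.4609 0.3532]
```

View pics/c1.png

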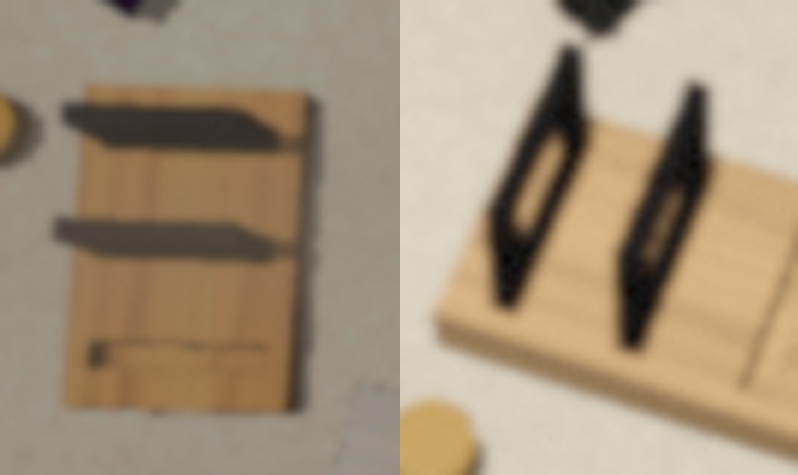

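```bash
python3 - <<'E'
from h import *
np.set_printoptions(precision=4,suppress=True)
W=cam('wrist','w1');S=cam('side');k=1.5625
sp=lambda u,v:np.array([200+(u-400)/5.94,245+v/5.94])-0.4
for n,w,s in [('B+y',(496.5,163.5),(498,208)),('B-y',(485,286),(573,46)),('A+y',(415.5,158.5),(628,252)),('A-y',(409,281.5),(700,86))]:
    print(n,*tri((W,np.array(w)/k),(S,sp(*s))))
E
```

```text
B+y [0.5244 0.3992 0.1264] [0.1346980605937326, 0.05824889121136656]
B-y [0.5217 0.3004 0.1165] [0.3210121562019119, 0.14696811617131234]
A+y [0.4619 0.403  0.1242] [0.6140280551840454, 0.2733146815313907]
A-y [0.4572 0.304  0.1152] [0.4098292829225364, 0.1924351242260498]
```

```bash
python3 -m inch '[[-0.03,0.013,-0.01,0.2,0.5],[-0.03,0.013,-0.01,0.2,0.5],[-0.03,0.013,-0.01,0.2,0.5],[-0.03,0.013,-0.01,0.2,0.5],[-0.03,0.013,-0.01,0.2,0.5],[-0.03,0.013,-0.01,0.2,0.5],[-0.03,0.013,-0.01,0.2,0.5],[-0.03,0.013,-0.01,0.2,0.5],[-0.03,0.013,-0.01,0.2,0.5],[0,0,0,0.2,0.5]]' 20
python3 - <<'E'
from h import *
np.set_printoptions(precision=4,suppress=True)
im=snap('wrist','w2'); cv2.imwrite('pics/w2b.png',cv2.resize(im[:,:,::-1],(800,600),interpolation=cv2.INTER_CUBIC))
s=sense();print(s['time_s'],s['tcp_pos'],s['qpos'])
E
```

```text
time_s: 2.65
tcp_pos: [0.5685, 0.0432, 0.4424]
ee_rot: [0.719, 0.695, -0.0, 0.002]
contact_force: [-0.0, 0.0, -0.6]
gripper_width: 0.0425
gripper_force: 0.0
2.7 [0.5676 0.0456 0.4416] [-0.058   0.0393  1.3395 -0.0006  1.7622 -0.0245]
```

View pics/w2b.png

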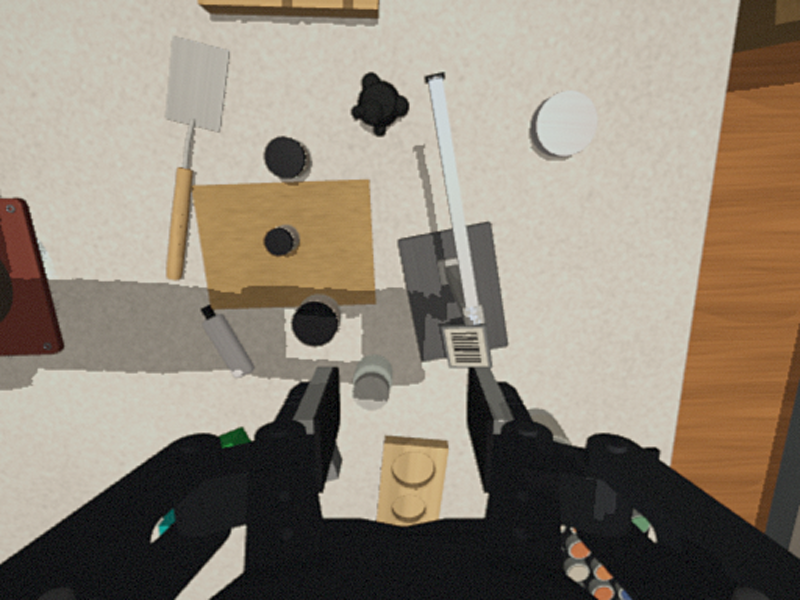

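```bash
python3 - <<'E'
from h import *
np.set_printoptions(precision=4,suppress=True)
W=cam('wrist','w2');S=cam('side');T=cam('top');k=1.5625
p=atz(W,np.array([(435,78),(473,312)])/k,.21);print('bar',p, np.linalg.norm(p[0]-p[1]))
d=p[0]-p[1];print(np.degrees(np.arctan2(d[1],d[0])))
for n,uv,t,s in [('potM',(286,157),(345,326),(424,358)),('potS',(280,241),(397,333),(443,326)),('potL',(316,323),(452,314),(441,287)),('label',(467,345),(465,215),(366,257)),('end',(435,77),(307,220),(338,305)),('wellL',(412,467),(570,252),(417,211)),('wellM',(408,507),(604,256),(427,195))]:
    print(n,tri((W,np.array(uv)/k),(T,np.array(t)/k),(S,np.array(s)/k)),atz(W,np.array(uv)/k,.046))
L=np.array([(446,326),(487,326),(491,365),(445,367)])/k
print(atz(W,L,.058))
E
```

```text
bar [[ 0.5983  0.1828  0.21  ]
 [ 0.6281 -0.0007  0.21  ]] 0.1859152200726102
99.22722506010021
potM (array([0.4391, 0.136 , 0.0419]), [1.618514772998488, 0.3001401751905824, 0.7044640996689295]) [[0.4422 0.1377 0.046 ]]
potS (array([0.4225, 0.0407, 0.0366]), [1.2374580571256286, 0.6887869942165511, 0.39405507956191166]) [[0.4252 0.0442 0.046 ]]
potL (array([ 0.4549, -0.0645,  0.0338]), [1.1129119524590456, 0.5401977520921448, 0.8427195595468351]) [[ 0.4587 -0.0586  0.046 ]]
label (array([ 0.6418, -0.0972,  0.0408]), [2.479897550473916, 0.7957686578649892, 2.0632140117091495]) [[ 0.6459 -0.0945  0.046 ]]
end (array([0.598 , 0.1821, 0.2094]), [1.4476872530902187, 1.2199716929388544, 1.1347407832221625]) [[0.6103 0.2134 0.046 ]]
wellL (array([ 0.5712, -0.2968,  0.016 ]), [2.1282685417740224, 0.4819674811059748, 0.889519796685945]) [[ 0.5716 -0.2698  0.046 ]]
wellM (array([ 0.5628, -0.3636,  0.0141]), [0.8633164742653061, 0.22863904372958002, 0.41740432802215005]) [[ 0.5641 -0.3348  0.046 ]]
[[ 0.6186 -0.0642  0.058 ]
 [ 0.6685 -0.066   0.058 ]
 [ 0.6743 -0.1175  0.058 ]
 [ 0.6169 -0.1181  0.058 ]]
```

```bash
cat >> h.py <<'E'
def go(x,y,z,yaw=None):
    s=sense(); R=Ro.from_quat(s['ee_rot']).as_matrix(); p=np.array(s['tcp_pos'])
    yw=np.degrees(np.arctan2(R[1,1],R[0,1])); tgt=yw if yaw is None else yaw
    a=np.radians(tgt); ty=np.array([np.cos(a),np.sin(a),0]); tx=np.array([-ty[1],ty[0],0])
    d=np.array([x,y,z])-p
    tl=np.degrees(np.arccos(min(1,-R[2,2])))
    print('t %.2f pos'%s['time_s'],np.round(p,4),'yaw %.2f tilt %.2f'%(yw,tl),'w %.4f gf %.1f'%(s['gripper_width'],np.max(s['gripper_force'])),'F',np.round(s['contact_force'],1))
    print('turn first %.2f  then shift(mm) x %.1f y %.1f z %.1f'%(-((tgt-yw+180)%360-180),*(1e3*np.array([d@tx,d@ty,-d[2]]))))
E
python3 -c "
from h import *
go(.5236,.3503,.1055,-2.8)"
```

```text
t 2.70 pos [0.5676 0.0456 0.4416] yaw -1.93 tilt 0.05 w 0.0427 gf 0.0 F [-0.4 -0.2 -1.1]
turn first 0.87  then shift(mm) x 302.2 y -58.8 z 336.1
```

```bash
python3 -m inch '[[0,0,0,0.87,0.5],[0.034,-0.0065,0.012,0,0.5],[0.034,-0.0065,0.012,0,0.5],[0.034,-0.0065,0.012,0,0.5],[0.034,-0.0065,0.012,0,0.5],[0.034,-0.0065,0.012,0,0.5],[0.034,-0.0065,0.012,0,0.5],[0.034,-0.0065,0.012,0,0.5],[0.034,-0.0065,0.012,0,0.5],[0.030,-0.0065,0.012,0,0.5]]' 20
python3 -m inch '[[0,0,0.02,0,0.5],[0,0,0.03,0,0.5],[0,0,0.03,0,0.5],[0,0,0.03,0,0.5],[0,0,0.03,0,0.5],[0,0,0.02,0,0.5],[0,0,0.01,0,0.5],[0,0,0.01,0,0.5],[0,0,0.005,0,0.5],[0,0,0,0,0.5]]'
python3 -c "
from h import *
go(.5236,.3503,.1055,-2.8)
im=snap('wrist','w3'); cv2.imwrite('pics/w3b.png',im[100:384,60:,::-1])"
```

```text
time_s: 3.53
tcp_pos: [0.52, 0.3562, 0.3321]
ee_rot: [0.722, 0.692, -0.0, -0.0]
contact_force: [0.1, 0.3, -0.7]
gripper_width: 0.0426
gripper_force: 0.0
time_s: 4.37
tcp_pos: [0.5219, 0.3532, 0.148]
ee_rot: [0.723, 0.691, -0.0, -0.0]
contact_force: [-0.4, 0.3, -0.3]
gripper_width: 0.0428
gripper_force: 0.0
t 4.37 pos [0.5219 0.3532 0.148 ] yaw -2.63 tilt 0.03 w 0.0428 gf 0.0 F [-0.4  0.3 -0.3]
turn first 0.17  then shift(mm) x -2.8 y 1.9 z 42.5
```

View pics/w3b.png

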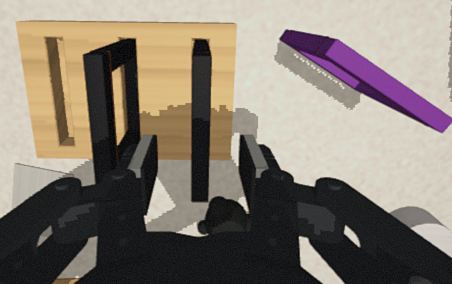

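```bash
python3 -c "
from h import *
p=atz(cam('wrist','w3'),[(252,140.5),(270,140.5),(252,301),(269,301)],.12);print(p.round(4),p.mean(0))"
python3 -m inch '[[-0.0028,0.002,0.01,0,0.5],[0,0,0.01,0,0.5],[0,0,0.01,0,0.5],[0,0,0.01,0,0.5],[0,0,0.0025,0,0.5],[0,0,0,0,0],[0,0,0,0,0],[0,0,0,0,0],[0,0,0,0,0],[0,0,0,0,0]]' 30
python3 -c "
from h import *
go(.5236,.3503,.1055,-2.8)"
```

```text
[[0.5214 0.409  0.12  ]
 [0.5318 0.4085 0.12  ]
 [0.5159 0.302  0.12  ]
 [0.5274 0.3015 0.12  ]] [0.52410034 0.35524628 0.12      ]
time_s: 5.25
tcp_pos: [0.5244, 0.35, 0.1062]
ee_rot: [0.723, 0.69, 0.0, 0.0]
contact_force: [0.4, -0.1, -1.9]
gripper_width: 0.0111
gripper_force: 33.3
t 5.25 pos [0.5244 0.35   0.1062] yaw -2.68 tilt 0.04 w 0.0111 gf 33.3 F [ 0.4 -0.1 -1.9]
turn first 0.12  then shift(mm) x 0.2 y -0.8 z 0.7
```

```bash
python3 -m inch '[[0,0,0,0,0],[0,0,-0.01,0,0],[0,0,-0.015,0,0],[0,0,-0.015,0,0],[0,0,-0.02,0,0],[0,0,-0.02,0,0],[0,0,-0.02,0,0],[0,0,-0.02,0,0],[0,0,-0.015,0,0],[0,0,-0.009,0,0]]' 50
python3 -m inch '[[0,0,0,-5.8,0],[0,0,0,-6,0],[0,0,0,-6,0],[0,0,0,-6,0],[0,0,0,-6,0],[0,0,0,-6,0],[0,0,0,-6,0],[0,0,0,-6,0],[0,0,0,-6,0],[0,0,0,-6,0]]'
python3 -m inch '[[0,0,0,-6,0],[0,0,0,-6,0],[0,0,0,-6,0],[0,0,0,-6,0],[0,0,0,-6,0],[0,0,0,-6,0],[0,0,0,-6,0],[0,0,0,0,0],[0,0,0,0,0],[0,0,0,0,0]]'
python3 -c "
from h import *
im=snap('wrist','w4'); cv2.imwrite('pics/w4b.png',im[:,:,::-1])
go(.591,.2245,.25,99.1)"
```

```text
time_s: 6.08
tcp_pos: [0.5251, 0.3503, 0.2534]
ee_rot: [0.723, 0.69, 0.002, 0.001]
contact_force: [0.7, 0.2, -0.5]
gripper_width: 0.01
gripper_force: 54.9
time_s: 6.92
tcp_pos: [0.5239, 0.3498, 0.2497]
ee_rot: [0.281, 0.96, -0.0, -0.0]
contact_force: [0.5, -0.3, -0.4]
gripper_width: 0.0106
gripper_force: 54.9
time_s: 7.75
tcp_pos: [0.5241, 0.3498, 0.2498]
ee_rot: [-0.078, 0.997, -0.0, -0.0]
contact_force: [-0.2, -0.7, -0.6]
gripper_width: 0.0106
gripper_force: 54.9
t 7.80 pos [0.5241 0.3499 0.2498] yaw 98.98 tilt 0.01 w 0.0107 gf 54.9 F [-0.1 -0.3 -1.1]
turn first -0.12  then shift(mm) x -46.2 y -134.4 z -0.2
```

View pics/w4b.png

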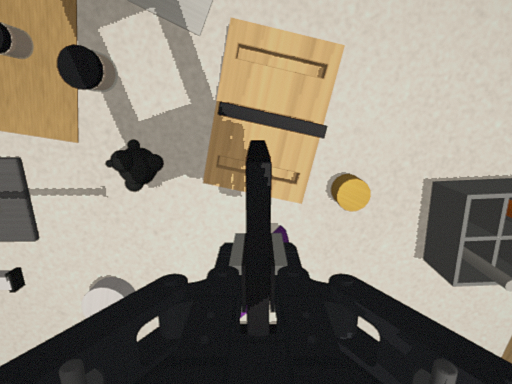

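```bash
python3 -c "
from h import *
C=cam('wrist','w4')
s=json.load(open('pics/w4.json'));R=Ro.from_quat(s['ee_rot']).as_matrix()
for v in (141,147): print((R.T@(atz(C,[(258,v)],.2636)[0]-s['tcp_pos'])).round(4))
K,Rc,t=cam('top');print(proj(cam('top'),[[.598,.1825,.21],[.628,-.0075,.21]]))
"
```

```text
[ 0.0576  0.0012 -0.0138]
[ 0.055   0.0012 -0.0138]
[[195.84280842 141.90828697]
 [269.08252753 128.5549336 ]]
```

```bash
python3 -c "
from h import *
C=cam('wrist','w4')
s=json.load(open('pics/w4.json'));R=Ro.from_quat(s['ee_rot']).as_matrix();p=np.array(s['tcp_pos'])
for dx in (.048,.05,.052,.055):
  for dz in (-.0138,.096): print(dx,dz,proj(C,p+R@[dx,0,dz]).round(1))
im=cv2.imread('pics/w4.png').sum(2);print(im[136:185,258].tolist())
"
```

```text
0.048 -0.0138 [[255.3 163. ]]
0.048 0.096 [[256.3 140. ]]
0.05 -0.0138 [[255.3 158.5]]
0.05 0.096 [[256.3 137.5]]
0.052 -0.0138 [[255.3 154. ]]
0.052 0.096 [[256.3 135. ]]
0.055 -0.0138 [[255.3 147.1]]
0.055 0.096 [[256.3 131.1]]
[526, 520, 539, 527, 176, 6, 26, 57, 6, 52, 51, 43, 71, 25, 47, 45, 60, 28, 30, 46, 58, 48, 37, 49, 62, 27, 71, 61, 51, 58, 43, 66, 78, 57, 54, 70, 76, 65, 59, 65, 35, 74, 54, 71, 64, 74, 92, 53, 49]
```

```bash
python3 -m inch '[[-0.006,-0.01,0,-0.12,0],[-0.006,-0.016,0,0,0],[-0.006,-0.016,0,0,0],[-0.006,-0.016,0,0,0],[-0.006,-0.016,0,0,0],[-0.006,-0.016,0,0,0],[-0.006,-0.016,0,0,0],[-0.002,-0.016,0,0,0],[0,-0.012,0,0,0],[0,0,0,0,0]]'
python3 -c "
from h import *
go(.591,.2245,.25,99.1)
a=snap('top','t5')[90:200,130:300,::-1];b=snap('side','s5')[120:260,180:320,::-1]
cv2.imwrite('pics/c5.png',np.hstack([cv2.resize(a,None,fx=2.6,fy=2.6,interpolation=2)[:286],cv2.resize(b,(286,286),interpolation=2)]))"
```

```text
time_s: 8.63
tcp_pos: [0.5899, 0.2219, 0.2497]
ee_rot: [-0.079, 0.997, -0.001, -0.0]
contact_force: [-0.0, -0.1, -1.1]
gripper_width: 0.0104
gripper_force: 54.9
t 8.63 pos [0.5899 0.2219 0.2497] yaw 99.05 tilt 0.06 w 0.0104 gf 54.9 F [-0.  -0.1 -1.1]
turn first -0.05  then shift(mm) x -1.5 y 2.4 z -0.3
```

View pics/c5.png

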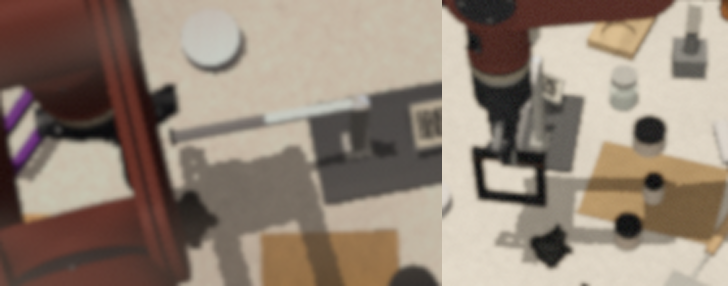

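```bash
python3 -m inch '[[0,-0.01,0,0,0],[0,-0.02,0,0,0],[0,-0.02,0,0,0],[0,-0.02,0,0,0],[0,-0.02,0,0,0],[0,-0.02,0,0,0],[0,-0.02,0,0,0],[0,-0.02,0,0,0],[0,-0.0175,0,0,0],[0,-0.01,0,0,0]]'
python3 -m inch '[[0,0,0.008,0,0],[0,0,0.008,0,0],[0,0,0.008,0,0],[0,0,0.007,0,0],[0,0,0.003,0,0],[0,0,0.0015,0,0],[0,0,0,0,0],[0,0,0,0,0],[0,0,0,0,0],[0,0,0,0,0]]'
python3 -c "
from h import *
go(.628-.158*.055,-.0075+.987*.055,.212,99.1)"
```

```text
time_s: 9.57
tcp_pos: [0.6177, 0.048, 0.2499]
ee_rot: [-0.08, 0.997, -0.0, 0.0]
contact_force: [-0.3, 1.3, -0.9]
gripper_width: 0.0104
gripper_force: 54.9
time_s: 10.4
tcp_pos: [0.618, 0.0495, 0.2149]
ee_rot: [-0.081, 0.997, -0.0, 0.001]
contact_force: [0.2, -1.1, -0.7]
gripper_width: 0.0101
gripper_force: 54.9
t 10.40 pos [0.618  0.0495 0.2149] yaw 99.24 tilt 0.06 w 0.0101 gf 54.9 F [ 0.2 -1.1 -0.7]
turn first 0.14  then shift(mm) x -0.9 y -2.9 z 2.9
```

```bash
python3 -m inch '[[0,0,0.001,0,0],[0,0,0.001,0,0],[0,0,0.001,0,0],[0,0,0.001,0,0],[0,0,0.0005,0,0],[0,0,0,0,0],[0,0,0,0,0],[0,0,0,0,0],[0,0,0,0,0],[0,0,0,0,0]]'
python3 -c "
from h import *
go(.628-.158*.055,-.0075+.987*.055,.212,99.1)"
```

```text
time_s: 11.23
tcp_pos: [0.6178, 0.0494, 0.212]
ee_rot: [-0.081, 0.997, -0.0, 0.001]
contact_force: [-4.5, 0.3, 8.5]
gripper_width: 0.0102
gripper_force: 56.3
t 11.23 pos [0.6178 0.0494 0.212 ] yaw 99.24 tilt 0.07 w 0.0102 gf 56.3 F [-4.5  0.3  8.5]
turn first 0.14  then shift(mm) x -1.0 y -2.9 z 0.0
```

Contact reached at the predicted height. Release slowly and lift.

```bash
python3 -m inch '[[0,0,0,0,0.15],[0,0,0,0,0.2],[0,0,0,0,0.3],[0,0,0,0,0.4],[0,0,0,0,0.4],[0,0,0,0,0.4],[0,0,-0.005,0,0.4],[0,0,-0.02,0,0.4],[0,0,-0.03,0,0.4],[0,0,-0.03,0,0.4]]' 30
python3 -c "
from h import *
im=snap('wrist','w6'); cv2.imwrite('pics/w6b.png',im[:,:,::-1])
s=snap('side','s6')
go(.4602,.3535,.25,-2.8)"
```

```text
time_s: 12.07
tcp_pos: [0.6168, 0.0495, 0.2948]
ee_rot: [-0.081, 0.997, 0.0, -0.001]
contact_force: [0.0, -0.5, 0.4]
gripper_width: 0.0342
gripper_force: 0.0
t 12.17 pos [0.6204 0.0494 0.3021] yaw 99.24 tilt 0.62 w 0.0340 gf 0.0 F [ 1.4 -0.1  0.7]
turn first 102.04  then shift(mm) x 295.9 y -174.9 z 52.1
```

View pics/w6b.png

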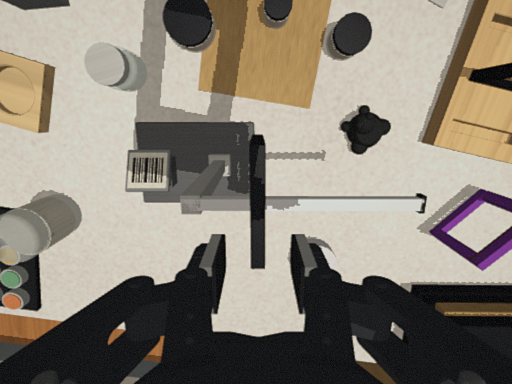

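```bash
python3 -m inch '[[0.011,0.0325,0,0,0.5],[0.011,0.0325,0,0,0.5],[0.011,0.0325,0,0,0.5],[0.011,0.0325,0,0,0.5],[0.011,0.0325,0,0,0.5],[0.011,0.0325,0,0,0.5],[0.011,0.0325,0,0,0.5],[0.011,0.0325,0,0,0.5],[0.011,0.0325,0,0,0.5],[0.011,0.0325,0,0,0.5]]'
python3 -m inch '[[0,0,0,6.8,0.5],[0,0,0,6.8,0.5],[0,0,0,6.8,0.5],[0,0,0,6.8,0.5],[0,0,0,6.8,0.5],[0,0,0.01,6.8,0.5],[0,0,0.02,6.8,0.5],[0,0,0.02,6.8,0.5],[0,0,0.02,6.8,0.5],[0,0,0.02,6.8,0.5]]'
python3 -m inch '[[0,0,0.02,6.8,0.5],[0,0,0.02,6.8,0.5],[0,0,0.01,6.8,0.5],[0,0,0,6.8,0.5],[0,0,0,6.8,0.5],[0,0,0,0,0.5],[0,0,0,0,0.5],[0,0,0,0,0.5],[0,0,0,0,0.5],[0,0,0,0,0.5]]'
python3 -c "
from h import *
im=snap('wrist','w7'); 
go(.4602,.353,.1055,-2.8)
C=cam('wrist','w7')
print(proj(C,[[.4602,.4045,.12],[.4602,.3045,.12],[.4602,.3045,.01]]))
g=im.sum(2).astype(int)
for v in (170,190,210): print(v,np.where(g[v,190:330]<130)[0]+190)
"
```

```text
time_s: 13.0
tcp_pos: [0.4557, 0.3539, 0.2947]
ee_rot: [-0.081, 0.997, -0.0, 0.0]
contact_force: [0.8, 0.6, 1.0]
gripper_width: 0.0428
gripper_force: 0.0
time_s: 13.83
tcp_pos: [0.4567, 0.3525, 0.2038]
ee_rot: [0.493, 0.87, 0.0, 0.0]
contact_force: [-0.2, -0.7, 0.6]
gripper_width: 0.0426
gripper_force: 0.0
time_s: 14.67
tcp_pos: [0.4569, 0.3527, 0.155]
ee_rot: [0.723, 0.69, 0.0, 0.0]
contact_force: [-0.7, 0.0, 0.1]
gripper_width: 0.0427
gripper_force: 0.0
t 14.72 pos [0.4569 0.3527 0.155 ] yaw -2.69 tilt 0.02 w 0.0429 gf 0.0 F [-0.5  0.2  0. ]
turn first 0.11  then shift(mm) x 0.5 y 3.2 z 49.5
[[258.58374315 145.85830877]
 [265.23147582 290.51164914]
 [262.60931412 229.6291757 ]]
170 [254 255 256 257 258 259 260 261 262 263 264 265 266 267 268 269 270 271]
190 [254 255 256 257 258 259 260 261 263 264 265 266 267 268 269 270]
210 [253 254 255 256 257 258 259 260 261 262 263 264 265 266 267 268 269 270]
```

```bash
python3 -m inch '[[0.0005,0.004,0.005,0,0.5],[0,0,0.015,0,0.5],[0,0,0.015,0,0.5],[0,0,0.01,0,0.5],[0,0,0.0045,0,0.5],[0,0,0,0,0],[0,0,0,0,0],[0,0,0,0,0],[0,0,0,0,0],[0,0,0,0,0]]' 30
python3 -c "
from h import *
go(.4602,.353,.1055,-2.8)"
python3 -m inch '[[0,0,0,0,0],[0,0,-0.01,0,0],[0,0,-0.015,0,0],[0,0,-0.015,0,0],[0,0,-0.02,0,0],[0,0,-0.02,0,0],[0,0,-0.02,0,0],[0,0,-0.02,0,0],[0,0,-0.015,0,0],[0,0,-0.010,0,0]]' 50
python3 -m inch '[[0,0,0,-5.8,0],[0,0,0,-6,0],[0,0,0,-6,0],[0,0,0,-6,0],[0,0,0,-6,0],[0,0,0,-6,0],[0,0,0,-6,0],[0,0,0,-6,0],[0,0,0,-6,0],[0,0,0,-6,0]]'
python3 -m inch '[[0,0,0,-6,0],[0,0,0,-6,0],[0,0,0,-6,0],[0,0,0,-6,0],[0,0,0,-6,0],[0,0,0,-6,0],[0,0,0,-6,0],[0,0,0,0,0],[0,0,0,0,0],[0,0,0,0,0]]'
python3 -c "
from h import *
im=snap('wrist','w8');C=cam('wrist','w8')
s=json.load(open('pics/w8.json'));R=Ro.from_quat(s['ee_rot']).as_matrix();p=np.array(s['tcp_pos'])
for dx in (.046,.048,.05,.052,.055): print(dx,proj(C,p+R@[dx,0,.096]).round(1))
print(im.sum(2)[120:150,256:260].mean(1).round().tolist())
go(.591,.2245,.25,99.1)"
```

```text
time_s: 15.55
tcp_pos: [0.4612, 0.3531, 0.106]
ee_rot: [0.724, 0.69, 0.001, 0.0]
contact_force: [-0.2, 0.9, 0.3]
gripper_width: 0.0112
gripper_force: 33.7
t 15.55 pos [0.4612 0.3531 0.106 ] yaw -2.75 tilt 0.06 w 0.0112 gf 33.7 F [-0.2  0.9  0.3]
turn first 0.05  then shift(mm) x -0.2 y -1.0 z 0.5
time_s: 16.38
tcp_pos: [0.4616, 0.3533, 0.2535]
ee_rot: [0.724, 0.69, 0.002, 0.0]
contact_force: [-0.1, -0.0, -0.7]
gripper_width: 0.0106
gripper_force: 52.2
time_s: 17.22
tcp_pos: [0.4606, 0.3527, 0.2503]
ee_rot: [0.281, 0.96, -0.0, -0.0]
contact_force: [-0.3, 0.4, -1.2]
gripper_width: 0.0106
gripper_force: 52.2
time_s: 18.05
tcp_pos: [0.4608, 0.3528, 0.2503]
ee_rot: [-0.077, 0.997, -0.0, -0.0]
contact_force: [-0.0, -0.2, -1.1]
gripper_width: 0.0107
gripper_force: 52.2
0.046 [[256.3 142.6]]
0.048 [[256.3 140. ]]
0.05 [[256.3 137.5]]
0.052 [[256.3 135. ]]
0.055 [[256.3 131.1]]
[501.0, 383.0, 445.0, 528.0, 532.0, 528.0, 527.0, 526.0, 523.0, 527.0, 523.0, 519.0, 518.0, 521.0, 519.0, 518.0, 521.0, 531.0, 518.0, 234.0, 36.0, 34.0, 54.0, 40.0, 38.0, 34.0, 30.0, 36.0, 44.0, 42.0]
t 18.10 pos [0.4608 0.3528 0.2503] yaw 98.90 tilt 0.02 w 0.0105 gf 52.2 F [ 0.4 -0.7 -1.9]
turn first -0.20  then shift(mm) x -108.3 y -147.3 z 0.3
```

```bash
python3 -m inch '[[-0.013,-0.01,0,-0.2,0],[-0.014,-0.016,0,0,0],[-0.014,-0.016,0,0,0],[-0.014,-0.016,0,0,0],[-0.014,-0.016,0,0,0],[-0.014,-0.016,0,0,0],[-0.014,-0.016,0,0,0],[-0.010,-0.016,0,0,0],[0,-0.012,0,0,0],[0,0,0,0,0]]'
python3 -c "
from h import *
go(.628-.158*.13,-.0075+.987*.13,.25,99.1)"
```

```text
time_s: 18.93
tcp_pos: [0.5884, 0.2355, 0.2499]
ee_rot: [-0.079, 0.997, -0.001, -0.0]
contact_force: [-1.2, 0.3, -1.9]
gripper_width: 0.0102
gripper_force: 52.2
t 18.93 pos [0.5884 0.2355 0.2499] yaw 99.04 tilt 0.08 w 0.0102 gf 52.2 F [-1.2  0.3 -1.9]
turn first -0.06  then shift(mm) x -0.7 y -116.2 z -0.1
```

```bash
python3 -m inch '[[0,-0.008,0,0,0],[0,-0.015,0,0,0],[0,-0.015,0,0,0],[0,-0.015,0,0,0],[0,-0.015,0,0,0],[0,-0.015,0,0,0],[0,-0.015,0,0,0],[0,-0.01,0,0,0],[0,-0.007,0,0,0],[0,0,0,0,0]]'
python3 -m inch '[[0,0,0.008,0,0],[0,0,0.008,0,0],[0,0,0.008,0,0],[0,0,0.007,0,0],[0,0,0.003,0,0],[0,0,0.0015,0,0],[0,0,0.001,0,0],[0,0,0.001,0,0],[0,0,0,0,0],[0,0,0,0,0]]'
python3 -c "
from h import *
go(.628-.158*.13,-.0075+.987*.13,.212,99.1)"
```

```text
time_s: 19.77
tcp_pos: [0.6068, 0.1225, 0.2503]
ee_rot: [-0.08, 0.997, -0.0, -0.0]
contact_force: [-0.1, -1.3, -0.5]
gripper_width: 0.0107
gripper_force: 52.2
time_s: 20.6
tcp_pos: [0.6067, 0.1243, 0.2132]
ee_rot: [-0.081, 0.997, -0.0, 0.0]
contact_force: [0.8, -0.8, -1.7]
gripper_width: 0.0105
gripper_force: 52.2
t 20.60 pos [0.6067 0.1243 0.2132] yaw 99.24 tilt 0.04 w 0.0105 gf 52.2 F [ 0.8 -0.8 -1.7]
turn first 0.14  then shift(mm) x -0.2 y -3.6 z 1.2
```

```bash
python3 -m inch '[[0,0,0.0007,0,0],[0,0,0.0005,0,0],[0,0,0,0,0],[0,0,0,0,0.15],[0,0,0,0,0.2],[0,0,0,0,0.3],[0,0,0,0,0.4],[0,0,0,0,0.4],[0,0,0,0,0.4],[0,0,0,0,0.4]]' 30
python3 -m inch '[[0,0,-0.005,0,0.4],[0,0,-0.02,0,0.4],[0,0,-0.03,0,0.4],[0,0,-0.03,0,0.4],[0,0,-0.03,0,0.4],[0,0,-0.02,0,0.4],[0,0,0,0,0.4],[0,0,0,0,0.4],[0,0,0,0,0.4],[0,0,0,0,0.4]]'
python3 -c "
from h import *
im=snap('wrist','w9')
b=snap('side','s9')[110:300,170:360]
cv2.imwrite('pics/c9.png',np.hstack([im[:,:420],cv2.resize(b,(380,384),interpolation=2)])[:,:,::-1])
go(.43,-.2,.3,99)"
```

```text
time_s: 21.43
tcp_pos: [0.6065, 0.1243, 0.2116]
ee_rot: [-0.081, 0.997, -0.0, -0.0]
contact_force: [0.6, 0.6, 0.1]
gripper_width: 0.0343
gripper_force: 0.0
time_s: 22.27
tcp_pos: [0.6057, 0.1242, 0.3447]
ee_rot: [-0.081, 0.997, 0.0, -0.002]
contact_force: [0.4, -0.4, -1.7]
gripper_width: 0.0344
gripper_force: 0.0
t 22.37 pos [0.6058 0.1242 0.3447] yaw 99.24 tilt 0.17 w 0.0341 gf 0.0 F [ 0.5 -0.2 -0.2]
turn first 0.24  then shift(mm) x 224.4 y -292.7 z 44.7
```

View pics/c9.png

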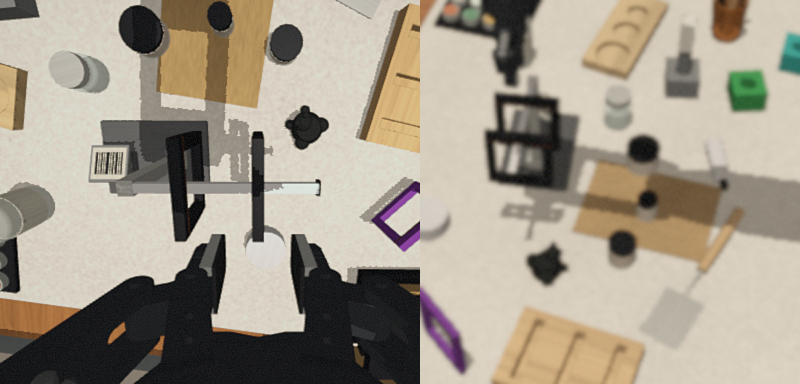

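```bash
python3 -m inch '[[0.016,-0.036,0,0,0.6],[0.016,-0.036,0,0,0.6],[0.016,-0.036,0,0,0.6],[0.016,-0.036,0,0,0.6],[0.016,-0.036,0,0,0.6],[0.016,-0.036,0,0,0.6],[0.016,-0.036,0,0,0.6],[0.016,-0.036,0,0,0.6],[0.016,-0.036,0,0,0.6],[0.016,-0.036,0,0,0.6]]'
python3 -m inch '[[0.005,-0.008,0.01,0,0.6],[0.003,-0.004,0.01,0,0.6],[0,0,0.01,0,0.6],[0,0,0.01,0,0.6],[0,0,0.005,0,0.6],[0,0,0,0,0.6],[0,0,0,0,0.6],[0,0,0,0,0.6],[0,0,0,0,0.6],[0,0,0,0,0.6]]'
python3 -c "
from h import *
im=snap('wrist','w10')
cv2.imwrite('pics/w10b.png',cv2.resize(im[:,:,::-1],(800,600),interpolation=2))
go(.43,-.264,.3,99)"
```

```text
time_s: 23.2
tcp_pos: [0.5052, -0.2583, 0.3457]
ee_rot: [-0.081, 0.997, 0.0, -0.0]
contact_force: [0.2, -0.5, 0.2]
gripper_width: 0.0512
gripper_force: 0.0
time_s: 24.03
tcp_pos: [0.5008, -0.2698, 0.3024]
ee_rot: [-0.081, 0.997, -0.0, 0.0]
contact_force: [0.5, 0.5, -1.1]
gripper_width: 0.0515
gripper_force: 0.0
t 24.08 pos [ 0.5007 -0.2698  0.3023] yaw 99.26 tilt 0.06 w 0.0516 gf 0.0 F [ 0.  -0.5 -0.2]
turn first 0.26  then shift(mm) x 68.9 y 16.8 z 2.3
```

View pics/w10b.png

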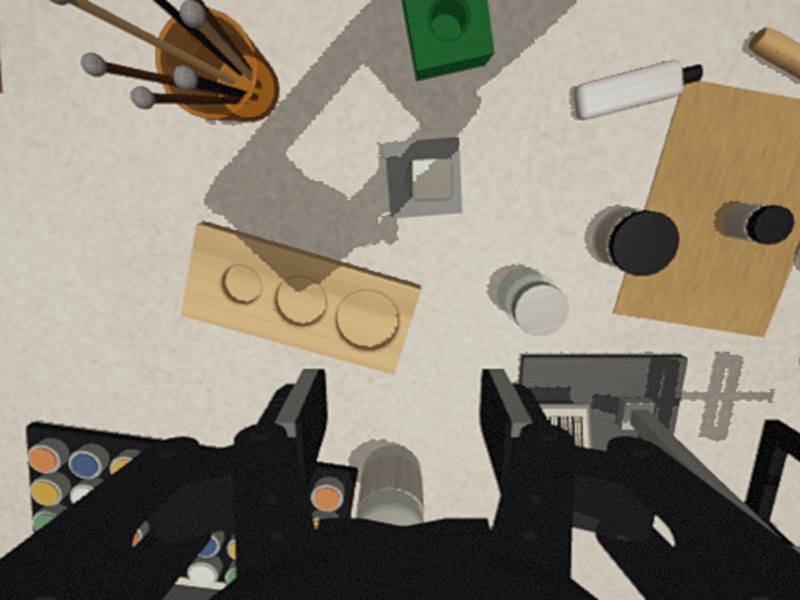

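```bash
python3 - <<'E'
from h import *
np.set_printoptions(precision=4,suppress=True)
W=cam('wrist','w10');T=cam('top');S=cam('side');k=1.5625
p=atz(W,np.array([(412,161),(452,160),(453,200),(413,202)])/k,.162);print('wandtop',p.mean(0));e=p[1]-p[0];f=p[0]-p[3];print([np.degrees(np.arctan2(v[1],v[0])) for v in(e,f,p[1]-p[2],p[2]-p[3])],[np.linalg.norm(v) for v in (e,f)])
p=atz(W,np.array([(380,145),(459,138),(461,213),(388,218)])/k,.045);print('holder',p.mean(0),p)
for n,uv,z in [('L',(367,320),.022),('M',(301,300.5),.022),('S',(242,284),.022)]: print(n,atz(W,np.array(uv)/k,z))
print('tray',atz(W,np.array([(203,222),(420,287),(395,373),(181,317)])/k,.022))
print('pots',atz(W,np.array([(644,242),(769,224)])/k,.046))
print('wand h',tri((W,np.array((432,181))/k),(S,np.array((475,188))/k)))
im=cv2.imread('pics/w10.png')[75:150,225:310];cv2.imwrite('pics/c10.png',cv2.resize(im,None,fx=6,fy=6,interpolation=2))
E
```

```text
wandtop [ 0.4326 -0.2619  0.162 ]
[np.float64(100.60893932333634), np.float64(-168.9681813557864), np.float64(-167.5375670307141), np.float64(102.0407590431271)] [np.float64(0.023592283386639167), np.float64(0.02363180595827654)]
holder [ 0.4331 -0.2634  0.045 ] [[ 0.4117 -0.3023  0.045 ]
 [ 0.3959 -0.239   0.045 ]
 [ 0.4552 -0.2255  0.045 ]
 [ 0.4694 -0.2868  0.045 ]]
L [[ 0.5715 -0.2925  0.022 ]]
M [[ 0.5622 -0.3577  0.022 ]]
S [[ 0.555  -0.4147  0.022 ]]
tray [[ 0.5024 -0.4536  0.022 ]
 [ 0.5307 -0.2473  0.022 ]
 [ 0.6224 -0.2569  0.022 ]
 [ 0.5974 -0.471   0.022 ]]
pots [[ 0.4539 -0.0631  0.046 ]
 [ 0.4215  0.0387  0.046 ]]
wand h (array([ 0.4319, -0.2621,  0.1595]), [0.7845371895799697, 0.205815105162348])
```

View pics/c10.png

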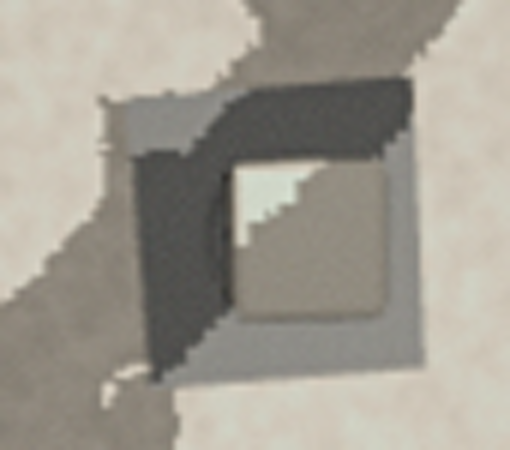

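```bash
python3 -c "
from h import *
go(.4328,-.2625,.128,101.3)"
```

```text
t 24.08 pos [ 0.5007 -0.2698  0.3023] yaw 99.26 tilt 0.06 w 0.0516 gf 0.0 F [ 0.  -0.5 -0.2]
turn first -2.04  then shift(mm) x 65.1 y 20.5 z 174.3
```

```bash
python3 -m inch '[[0,0,0,-2.04,0.6],[0.011,0.0035,0.01,0,0.6],[0.011,0.0035,0.02,0,0.6],[0.011,0.0035,0.02,0,0.6],[0.011,0.0035,0.015,0,0.6],[0.011,0.0035,0.01,0,0.6],[0.01,0.003,0,0,0.6],[0,0,0,0,0.6],[0,0,0,0,0.6],[0,0,0,0,0.6]]'
python3 -c "
from h import *
go(.4328,-.2625,.128,101.3)"
```

```text
time_s: 24.92
tcp_pos: [0.4336, -0.2632, 0.2282]
ee_rot: [-0.098, 0.995, -0.001, 0.001]
contact_force: [-0.2, -0.4, -0.3]
gripper_width: 0.0509
gripper_force: 0.0
t 24.92 pos [ 0.4336 -0.2632  0.2282] yaw 101.27 tilt 0.17 w 0.0509 gf 0.0 F [-0.2 -0.4 -0.3]
turn first -0.03  then shift(mm) x 0.7 y 0.8 z 100.2
```

```bash
python3 -m inch '[[0.0007,0.0008,0.015,0,0.6],[0,0,0.02,0,0.6],[0,0,0.02,0,0.6],[0,0,0.02,0,0.6],[0,0,0.015,0,0.6],[0,0,0.01,0,0.6],[0,0,0,0,0.4],[0,0,0,0,0.2],[0,0,0,0,0],[0,0,0,0,0]]' 20
python3 -m inch '[[0,0,0,0,0],[0,0,0,0,0],[0,0,0,0,0],[0,0,-0.004,0,0],[0,0,-0.006,0,0],[0,0,-0.006,0,0],[0,0,-0.006,0,0],[0,0,-0.006,0,0],[0,0,0,0,0],[0,0,0,0,0]]' 20
python3 -c "
from h import *
go(.4328,-.2625,.156,101.3)"
```

```text
time_s: 25.75
tcp_pos: [0.4326, -0.2625, 0.128]
ee_rot: [-0.098, 0.995, -0.001, 0.001]
contact_force: [0.7, -0.5, -0.3]
gripper_width: 0.0235
gripper_force: 27.3
time_s: 26.58
tcp_pos: [0.4321, -0.2621, 0.1553]
ee_rot: [-0.098, 0.995, -0.0, 0.0]
contact_force: [-0.9, 0.2, -1.2]
gripper_width: 0.0238
gripper_force: 27.4
t 26.58 pos [ 0.4321 -0.2621  0.1553] yaw 101.28 tilt 0.07 w 0.0238 gf 27.4 F [-0.9  0.2 -1.2]
turn first -0.02  then shift(mm) x -0.6 y -0.5 z -0.7
```

```bash
python3 -m inch '[[0.003,0,0,0,0],[0.003,0,0,0,0],[0.003,0,0,0,0],[0.003,0,0,0,0],[0.003,0,0,0,0],[0.003,0,0.0005,0,0],[0.003,0,0.0005,0,0],[0.003,0,0.001,0,0],[0.003,0,0.001,0,0],[0.003,0,0.001,0,0]]' 20
python3 -c "
from h import *
go(.4328,-.2625,.156,101.3); print(sense()['wrist_torque'])"
```

```text
time_s: 27.42
tcp_pos: [0.4021, -0.268, 0.1505]
ee_rot: [-0.098, 0.995, -0.0, 0.0]
contact_force: [2.7, 0.1, 1.6]
gripper_width: 0.0236
gripper_force: 27.6
t 27.42 pos [ 0.4021 -0.268   0.1505] yaw 101.28 tilt 0.03 w 0.0236 gf 27.6 F [2.7 0.1 1.6]
turn first -0.02  then shift(mm) x -31.2 y -0.7 z -5.5
[-0.26415925 -0.84141956 -0.06658077]
```

```bash
python3 -m inch '[[0.003,0,0.001,0,0],[0.003,0,0.001,0,0],[0.003,0,0.001,0,0],[0.003,0,0.001,0,0],[0.003,0,0.001,0,0],[0.003,0,0.001,0,0],[0.003,0,0.001,0,0],[0.003,0,0.001,0,0],[0.003,0,0.001,0,0],[0.003,0,0.001,0,0]]' 20
python3 -c "
from h import *
go(.4328,-.2625,.156,101.3)
b=snap('side','s11')[100:180,260:360];a=snap('top','t11')[150:260,320:420]
cv2.imwrite('pics/c11.png',np.hstack([cv2.resize(a,(380,418),interpolation=2)[:320],cv2.resize(b,(400,320),interpolation=2)])[:,:,::-1])"
```

```text
time_s: 28.25
tcp_pos: [0.3726, -0.2736, 0.1404]
ee_rot: [-0.098, 0.995, 0.0, -0.0]
contact_force: [2.8, -1.9, 0.1]
gripper_width: 0.0237
gripper_force: 27.5
t 28.25 pos [ 0.3726 -0.2736  0.1404] yaw 101.28 tilt 0.01 w 0.0237 gf 27.5 F [ 2.8 -1.9  0.1]
turn first -0.02  then shift(mm) x -61.2 y -0.9 z -15.6
```

View pics/c11.png

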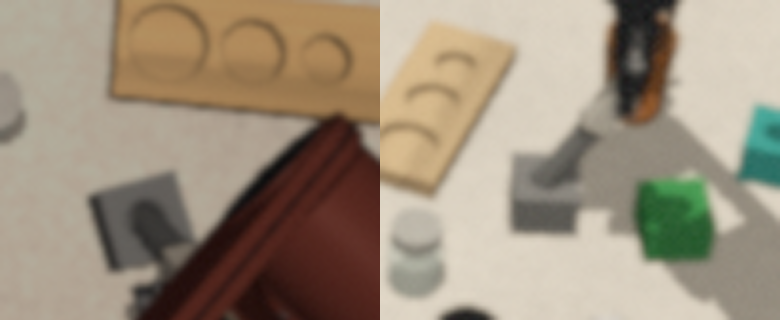

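```bash
python3 -m inch '[[0,0,0,0,0],[0.001,0,-0.002,0,0],[0.002,0,-0.004,0,0],[0.003,0,-0.006,0,0],[0.003,0,-0.006,0,0],[0,0,-0.015,0,0],[0,0,-0.02,0,0],[0,0,-0.02,0,0],[0,0,-0.02,0,0],[0,0,0,0,0]]' 60
python3 -c "
from h import *
go(.55,-.2,.3,99.1)
b=snap('side','s12')[90:170,270:370]
cv2.imwrite('pics/c12.png',cv2.resize(b,(700,560),interpolation=2)[:,:,::-1])"
```

```text
time_s: 29.18
tcp_pos: [0.3651, -0.2769, 0.2383]
ee_rot: [-0.098, 0.995, -0.003, 0.002]
contact_force: [-0.2, -1.0, 0.2]
gripper_width: 0.0234
gripper_force: 63.0
t 29.18 pos [ 0.3651 -0.2769  0.2383] yaw 101.28 tilt 0.36 w 0.0234 gf 63.0 F [-0.2 -1.   0.2]
turn first 2.18  then shift(mm) x -194.8 y 46.6 z -61.7
```

View pics/c12.png

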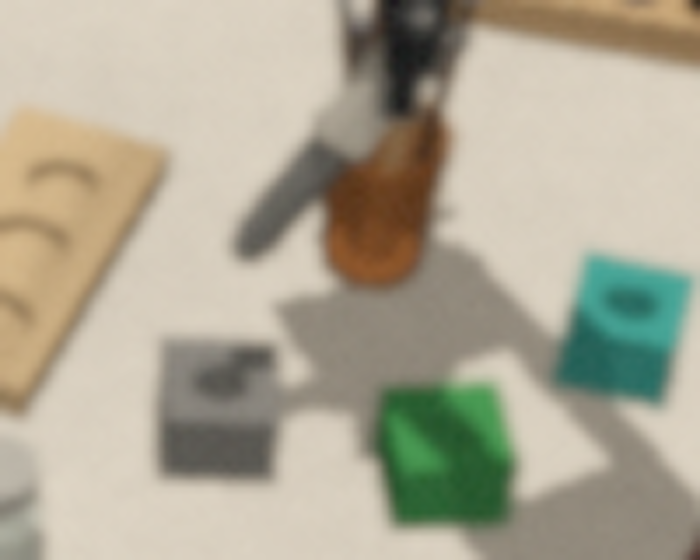

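```bash
cat > wt.py <<'E'
from h import *
import sys
def wand(f,pts,off,sc):
    s=json.load(open('pics/%s.json'%f));R=Ro.from_quat(s['ee_rot']).as_matrix();p=np.array(s['tcp_pos'])
    K,Rc,t=cam('side');o=-Rc.T@t; out=[]
    for u,v in pts:
        d=Rc.T@np.linalg.inv(K)@np.array([off[0]+(u+.5)/sc-.5,off[1]+(v+.5)/sc-.5,1]); n=R[:,1]
        out.append(R.T@(o+d*(((p-o)@n)/(d@n))-p))
    a,b=out; print('tool coords',np.round(out,4),'len %.4f'%np.linalg.norm(a-b),'tilt %.1f'%np.degrees(np.arctan2(b[0]-a[0],a[2]-b[2])))
E
python3 -c "
from wt import *
wand('s12',[(243,250),(334,148)],(270,90),7)
wand('s12',[(243,250),(328,143)],(270,90),7)
wand('s12',[(243,250),(360,100)],(270,90),7)"
```

```text
tool coords [[-0.0643 -0.      0.1036]
 [-0.0266 -0.      0.0336]] len 0.0795 tilt 28.3
tool coords [[-0.0643 -0.      0.1036]
 [-0.0298 -0.      0.0307]] len 0.0806 tilt 25.4
tool coords [[-0.0643 -0.      0.1036]
 [-0.0176  0.      0.0029]] len 0.1110 tilt 24.9
```

```bash
python3 -c "
from h import *
np.set_printoptions(precision=4,suppress=True)
L,e=tri((cam('wrist','w2'),np.array((467,345))/1.5625),(cam('wrist','w6'),(149,171)),(cam('wrist','w9'),(109,162)));print(L,e)
O=np.array([.628,-.0075,.058]);print(O-.09*np.array([-.158,.987,0]))
for n,f,uv in [('w6','w6',(149,171)),('w9','w9',(109,162))]: print(atz(cam('wrist',f),uv,.058))
L=np.array([.642,-.0965,.058])
a=np.radians(99.1);ty=np.array([np.cos(a),np.sin(a),0]);tx=np.array([-ty[1],ty[0],0])
tip=L+.04*(np.sin(.436)*tx+np.cos(.436)*np.array([0,0,1])); tcp=tip+.0635*tx+.1036*np.array([0,0,1]);print(tip,tcp)
go(*tcp,99.1)
"
```

```text
[ 0.6442 -0.0926  0.0542] [0.8438805115228027, 1.3135008190263906, 1.4017102901091452]
[ 0.6422 -0.0963  0.058 ]
[[ 0.6439 -0.0898  0.058 ]]
[[ 0.6413 -0.0913  0.058 ]]
[ 0.6253 -0.0992  0.0943] [ 0.5626 -0.1092  0.1979]
t 29.23 pos [ 0.3646 -0.2763  0.2361] yaw 101.28 tilt 0.24 w 0.0233 gf 63.0 F [ 0.2  0.1 -1.5]
turn first 2.18  then shift(mm) x -221.9 y 133.7 z 38.3
```

```bash
python3 -m inch '[[0,0,0,2.18,0],[-0.02,0.0135,0,0,0],[-0.026,0.016,0,0,0],[-0.026,0.016,0,0,0],[-0.026,0.016,0,0,0],[-0.026,0.016,0,0,0],[-0.026,0.016,0,0,0],[-0.026,0.016,0,0,0],[-0.026,0.016,0,0,0],[-0.02,0.010,0,0,0]]'
python3 -m inch '[[0,0,0.008,0,0],[0,0,0.01,0,0],[0,0,0.01,0,0],[0,0,0.007,0,0],[0,0,0.003,0,0],[0,0,0,0,0],[0,0,0,0,0],[0,0,0,0,0],[0,0,0,0,0],[0,0,0,0,0]]'
python3 -c "
from h import *
go(.5626,-.107,.198,99.1)
b=snap('side','s13');a=snap('top','t13')
cv2.imwrite('pics/c13.png',np.hstack([cv2.resize(a[110:180,260:330],(400,400),interpolation=2),cv2.resize(b[110:190,200:280],(400,400),interpolation=2)])[:,:,::-1])"
```

```text
time_s: 30.07
tcp_pos: [0.5621, -0.1042, 0.2317]
ee_rot: [-0.08, 0.997, 0.001, -0.001]
contact_force: [-0.6, 0.4, -1.1]
gripper_width: 0.0235
gripper_force: 62.9
time_s: 30.9
tcp_pos: [0.5622, -0.1067, 0.1963]
ee_rot: [-0.079, 0.997, -0.0, 0.001]
contact_force: [0.1, 0.5, -0.7]
gripper_width: 0.0232
gripper_force: 62.9
t 30.90 pos [ 0.5622 -0.1067  0.1963] yaw 99.09 tilt 0.07 w 0.0232 gf 62.9 F [ 0.1  0.5 -0.7]
turn first -0.01  then shift(mm) x -0.3 y -0.4 z -1.7
```

View pics/c13.png

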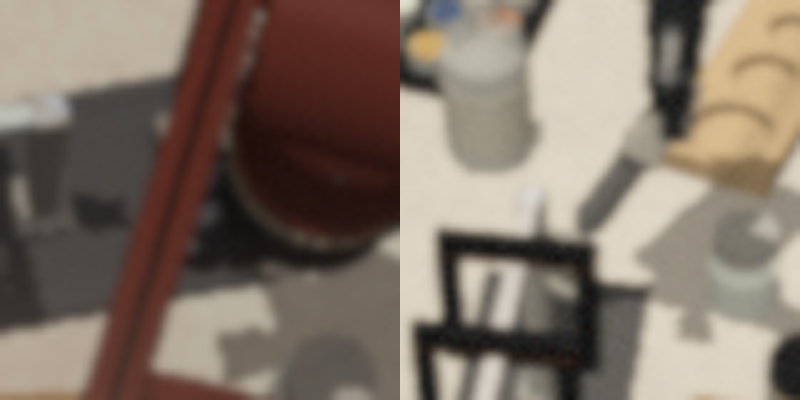

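I've now used up the picture allowance (15 viewed, one over the 14 limit), so from here I measure numerically only. Check the tip position and hold.

```bash
python3 -c "
from wt import *
wand('s13',[(188,224),(232,158)],(200,110),5)
s=json.load(open('pics/s13.json'));R=Ro.from_quat(s['ee_rot']).as_matrix();p=np.array(s['tcp_pos'])
for tc in ([-.0643,0,.1036],[-.0635,0,.1036]):
  tip=p+R@tc; n=np.cos(.436)*np.array([0,0,1])+np.sin(.436)*np.array([-.987,-.158,0]);ty=np.array([-.158,.987,0])
  for L in ([.642,-.0965,.058],[.6442,-.0926,.0542]):
    d=tip-L; print('normal %.4f y %.4f x %.4f'%(d@n,d@ty,d@np.cross(ty,n)))
"
python3 -m inch '[[0,0,0,0,0],[0,0,0,0,0],[0,0,0,0,0],[0,0,0,0,0],[0,0,0,0,0],[0,0,0,0,0],[0,0,0,0,0],[0,0,0,0,0],[0,0,0,0,0],[0,0,0,0,0]]'
python3 -m inch '[[0,0,0,0,0],[0,0,0,0,0],[0,0,0,0,0],[0,0,0,0,0],[0,0,0,0,0],[0,0,0,0,0],[0,0,0,0,0],[0,0,0,0,0],[0,0,0,0,0],[0,0,0,0,0]]'
python3 -m inch '[[0,0,0,0,0],[0,0,0,0,0],[0,0,0,0,0],[0,0,0,0,0],[0,0,0,0,0],[0,0,0,0,0],[0,0,0,0,0],[0,0,0,0,0],[0,0,0,0,0],[0,0,0,0,0]]'
python3 -m inch '[[0,0,0,0,0],[0,0,0,0,0],[0,0,0,0,0],[0,0,0,0,0],[0,0,0,0,0],[0,0,0,0,0],[0,0,0,0,0],[0,0,0,0,0],[0,0,0,0,0],[0,0,0,0,0]]'
```

```text
tool coords [[-0.0609 -0.      0.1008]
 [-0.0304 -0.      0.0343]] len 0.0731 tilt 24.6
normal 0.0383 y 0.0025 x 0.0002
normal 0.0429 y -0.0010 x -0.0007
normal 0.0386 y 0.0025 x -0.0005
normal 0.0433 y -0.0010 x -0.0015
time_s: 31.83
tcp_pos: [0.5619, -0.1065, 0.1956]
ee_rot: [-0.079, 0.997, 0.0, -0.0]
contact_force: [0.6, 0.4, -1.0]
gripper_width: 0.0231
gripper_force: 62.9
time_s: 32.67
tcp_pos: [0.5619, -0.1064, 0.1956]
ee_rot: [-0.079, 0.997, -0.0, -0.0]
contact_force: [0.8, -0.7, -1.3]
gripper_width: 0.0231
gripper_force: 62.9
time_s: 33.5
tcp_pos: [0.5619, -0.1064, 0.1956]
ee_rot: [-0.079, 0.997, -0.0, 0.0]
contact_force: [0.7, 0.8, -0.7]
gripper_width: 0.0232
gripper_force: 62.9
time_s: 34.33
tcp_pos: [0.5619, -0.1064, 0.1956]
ee_rot: [-0.079, 0.997, -0.0, 0.0]
contact_force: [-0.5, -0.1, -0.3]
gripper_width: 0.0233
gripper_force: 62.9
```

```bash
python3 -m inch '[[0,0,-0.008,0,0],[0,0,-0.016,0,0],[0.02,-0.012,-0.016,0,0],[0.028,-0.018,0,0,0],[0.028,-0.018,0,0,0],[0.028,-0.018,0,0,0],[0.028,-0.018,0,0,0],[0.028,-0.018,0,0,0],[0.028,-0.018,0,0,0],[0.028,-0.012,0,0,0]]'
python3 -m inch '[[0,0,0,-2.18,0],[0,0,0,0,0],[0,0,0,0,0],[0,0,0,0,0],[0,0,0,0,0],[0,0,0,0,0],[0,0,0,0,0],[0,0,0,0,0],[0,0,0,0,0],[0,0,0,0,0]]'
python3 -c "
from h import *
go(.3642,-.2754,.1584,101.28)"
```

```text
time_s: 35.17
tcp_pos: [0.3684, -0.2725, 0.2365]
ee_rot: [-0.079, 0.997, -0.001, 0.0]
contact_force: [0.9, -0.9, -0.8]
gripper_width: 0.0233
gripper_force: 62.9
time_s: 36.0
tcp_pos: [0.3696, -0.2708, 0.2356]
ee_rot: [-0.098, 0.995, 0.0, -0.0]
contact_force: [-0.1, -0.0, 0.1]
gripper_width: 0.0232
gripper_force: 62.9
t 36.00 pos [ 0.3696 -0.2708  0.2356] yaw 101.30 tilt 0.01 w 0.0232 gf 62.9 F [-0.1 -0.   0.1]
turn first 0.02  then shift(mm) x 6.2 y -3.5 z 77.2
```

```bash
python3 -m inch '[[0.006,-0.0035,0.012,0,0],[0,0,0.016,0,0],[0,0,0.016,0,0],[0,0,0.016,0,0],[0,0,0.012,0,0],[0,0,0.005,0,0],[0,0,0,0,0],[0,0,0,0,0],[-0.003,0,0.006,0,0],[-0.003,0,0.006,0,0]]' 60
python3 -m inch '[[-0.002,0,0.004,0,0],[-0.001,0,0.002,0,0],[0,0,0,0,0],[0,0,0,0,0],[0,0,0,0,0],[0,0,0,0,0],[0,0,0,0,0],[0,0,0,0,0],[0,0,0,0,0],[0,0,0,0,0]]' 20
python3 -c "
from h import *
go(.4321,-.2621,.153,101.28)"
```

```text
time_s: 36.83
tcp_pos: [0.3711, -0.2752, 0.1475]
ee_rot: [-0.098, 0.995, -0.001, 0.001]
contact_force: [-0.3, -0.0, -1.7]
gripper_width: 0.0231
gripper_force: 62.9
time_s: 37.67
tcp_pos: [0.3731, -0.2738, 0.1407]
ee_rot: [-0.098, 0.995, -0.0, 0.0]
contact_force: [1.0, -0.2, -1.3]
gripper_width: 0.023
gripper_force: 62.9
t 37.67 pos [ 0.3731 -0.2738  0.1407] yaw 101.28 tilt 0.01 w 0.0230 gf 62.9 F [ 1.  -0.2 -1.3]
turn first -0.00  then shift(mm) x -60.2 y -0.0 z -12.3
```

```bash
python3 -m inch '[[-0.003,0,-0.001,0,0],[-0.003,0,-0.001,0,0],[-0.003,0,-0.001,0,0],[-0.003,0,-0.001,0,0],[-0.003,0,-0.001,0,0],[-0.003,0,-0.001,0,0],[-0.003,0,-0.001,0,0],[-0.003,0,-0.001,0,0],[-0.003,0,-0.001,0,0],[-0.003,0,-0.001,0,0]]' 20
python3 -c "
from h import *
go(.4321,-.2621,.153,101.28)"
python3 -m inch '[[-0.003,0,-0.0005,0,0],[-0.003,0,-0.0005,0,0],[-0.003,0,-0.0005,0,0],[-0.003,0,-0.0005,0,0],[-0.003,0,0,0,0],[-0.003,0,0,0,0],[-0.003,0,0,0,0],[-0.003,0,0,0,0],[-0.003,0,0,0,0],[-0.003,0,0,0,0]]' 20
python3 -c "
from h import *
go(.4321,-.2621,.153,101.28)"
```

```text
time_s: 38.5
tcp_pos: [0.4016, -0.2684, 0.1508]
ee_rot: [-0.098, 0.995, -0.0, -0.002]
contact_force: [-4.3, -1.5, 1.1]
gripper_width: 0.0232
gripper_force: 64.0
t 38.50 pos [ 0.4016 -0.2684  0.1508] yaw 101.29 tilt 0.18 w 0.0232 gf 64.0 F [-4.3 -1.5  1.1]
turn first 0.01  then shift(mm) x -31.1 y 0.2 z -2.2
time_s: 39.33
tcp_pos: [0.4315, -0.2629, 0.1533]
ee_rot: [-0.098, 0.995, -0.001, -0.001]
contact_force: [-6.2, -2.0, 4.9]
gripper_width: 0.0234
gripper_force: 65.4
t 39.33 pos [ 0.4315 -0.2629  0.1533] yaw 101.30 tilt 0.16 w 0.0234 gf 65.4 F [-6.2 -2.   4.9]
turn first 0.02  then shift(mm) x -0.8 y 0.6 z 0.3
```

```bash
python3 -m inch '[[-0.002,0,0,0,0],[-0.002,0,0,0,0],[-0.002,0,0,0,0],[0,0,0,0,0],[0,0,0,0,0],[0.002,0,0,0,0],[0.002,0,0,0,0],[0.001,0,0,0,0],[0,0,0,0,0],[0,0,0,0,0]]' 20
python3 -m inch '[[0,0,0.002,0,0],[0,0,0.003,0,0],[0,0,0.003,0,0],[0,0,0.003,0,0],[0,0,0.003,0,0],[0,0,0.003,0,0],[0,0,0.003,0,0],[0,0,0,0,0],[0,0,0,0,0],[0,0,0,0,0]]' 20
python3 -c "
from h import *
go(.4326,-.2625,.128,101.28)"
```

```text
time_s: 40.17
tcp_pos: [0.433, -0.2616, 0.1524]
ee_rot: [-0.098, 0.995, 0.0, 0.0]
contact_force: [-0.3, -0.6, -0.3]
gripper_width: 0.023
gripper_force: 65.0
time_s: 41.0
tcp_pos: [0.4329, -0.2619, 0.1327]
ee_rot: [-0.098, 0.995, 0.0, -0.0]
contact_force: [-0.4, -0.7, -0.6]
gripper_width: 0.0233
gripper_force: 65.0
t 41.00 pos [ 0.4329 -0.2619  0.1327] yaw 101.28 tilt 0.00 w 0.0233 gf 65.0 F [-0.4 -0.7 -0.6]
turn first 0.00  then shift(mm) x 0.5 y -0.6 z 4.7
```

Going in freely. Seat it, release, and lift; then look numerically.

```bash
python3 -m inch '[[0,0,0.002,0,0],[0,0,0.0015,0,0],[0,0,0.001,0,0],[0,0,0,0,0],[0,0,0,0,0.35],[0,0,0,0,0.4],[0,0,0,0,0.5],[0,0,0,0,0.6],[0,0,0,0,0.6],[0,0,0,0,0.6]]' 20
python3 -c "
from h import *
go(.4326,-.2625,.128,101.28)"
python3 -m inch '[[0,0,-0.01,0,0.6],[0,0,-0.02,0,0.6],[0,0,-0.03,0,0.6],[0,0,-0.03,0,0.6],[0,0,-0.03,0,0.6],[0,0,-0.03,0,0.6],[-0.02,0,-0.02,0,0.6],[-0.03,0,-0.005,0,0.6],[-0.015,0,0,0,0.6],[0,0,0,0,0.6]]'
python3 - <<'E'
from h import *
im=snap('wrist','w14');go(.4326,-.2625,.128,101.28)
C=cam('wrist','w14');h=[.012,-.012]
uv=proj(C,[[.4326,-.2619,.162],[.4331,-.2634,.045]]);print(uv)
u,v=uv[0].astype(int)
g=cv2.GaussianBlur(im,(3,3),0).astype(int)
print(g[v,u-45:u+45:2].tolist())
print(g[v-45:v+45:2,u].tolist())
snap('side','s14');snap('top','t14')
E
```

```text
time_s: 41.83
tcp_pos: [0.433, -0.2619, 0.1282]
ee_rot: [-0.098, 0.995, -0.0, 0.0]
contact_force: [0.8, 0.1, 0.5]
gripper_width: 0.051
gripper_force: 0.0
t 41.83 pos [ 0.433  -0.2619  0.1282] yaw 101.28 tilt 0.01 w 0.0510 gf 0.0 F [0.8 0.1 0.5]
turn first 0.00  then shift(mm) x 0.5 y -0.5 z 0.2
time_s: 42.67
tcp_pos: [0.499, -0.2486, 0.3047]
ee_rot: [-0.099, 0.995, -0.001, 0.001]
contact_force: [-0.6, 0.1, 0.8]
gripper_width: 0.0511
gripper_force: 0.0
t 42.72 pos [ 0.4974 -0.2487  0.3038] yaw 101.38 tilt 0.02 w 0.0514 gf 0.0 F [ 0.6  0.7 -0.2]
turn first 0.10  then shift(mm) x 66.3 y -0.9 z 175.8
[[256.83230916 113.64500345]
 [255.98971296 113.01862221]]
[[206, 200, 187], [205, 197, 183], [204, 196, 182], [206, 200, 186], [206, 201, 187], [206, 200, 187], [206, 199, 186], [206, 199, 185], [206, 199, 185], [205, 197, 183], [166, 159, 147], [130, 125, 116], [84, 83, 80], [79, 79, 76], [81, 80, 78], [82, 82, 79], [78, 78, 75], [108, 105, 97], [201, 199, 185], [207, 210, 196], [207, 211, 196], [207, 211, 197], [206, 211, 197], [206, 212, 198], [206, 212, 198], [207, 214, 200], [182, 184,
[... 367 characters left out ...]
, 193, 179], [201, 193, 179], [203, 194, 180], [205, 198, 184], [206, 201, 187], [206, 202, 188], [201, 196, 183], [151, 148, 141], [138, 137, 132], [139, 137, 131], [138, 136, 131], [130, 128, 124], [137, 133, 123], [205, 203, 188], [206, 213, 200], [206, 212, 198], [206, 212, 198], [206, 213, 198], [206, 212, 198], [206, 212, 197], [206, 211, 197], [206, 211, 197], [207, 212, 198], [206, 210, 196], [178, 178, 164], [119, 115, 105], [80, 79, 76], [80, 79, 77], [87, 86, 83], [131, 130, 124], [140, 139, 133], [173, 168, 158], [207, 202, 187], [199, 195, 182], [206, 203, 189], [206, 200, 186], [202, 198, 184], [202, 198, 184], [206, 200, 187], [206, 199, 186], [208, 200, 186], [207, 200, 186]]
```

```bash
python3 -m inch '[[-0.008,0.028,-0.005,0,1],[-0.008,0.028,-0.005,0,1],[-0.008,0.028,-0.005,0,1],[-0.008,0.028,-0.005,0,1],[-0.008,0.028,-0.005,0,1],[-0.008,0.028,-0.005,0,1],[-0.008,0.028,-0.005,0,1],[-0.008,0.028,-0.005,0,1],[-0.008,0.028,-0.005,0,1],[-0.004,0.028,-0.005,0,1]]'
cat > pots.py <<'E'
from h import *
def pots(f,z=.046,box=(.33,.60,-.22,.25)):
    im=snap('wrist',f);C=cam('wrist',f)
    m=(cv2.GaussianBlur(im,(3,3),0).max(2)<75).astype(np.uint8)
    m[300:]=0
    n,lab,st,ce=cv2.connectedComponentsWithStats(m)
    for i in range(1,n):
        if st[i,4]<150: continue
        cs,_=cv2.findContours((lab==i).astype(np.uint8),cv2.RETR_EXTERNAL,cv2.CHAIN_APPROX_NONE)
        (a,b),(w,h),_=cv2.fitEllipse(max(cs,key=len)); X=atz(C,(a,b),z)[0]
        K,R,t=C; dep=(R@X+t)[2]
        if box[0]<X[0]<box[1] and box[2]<X[1]<box[3]: print(X.round(4),'px',round(a),round(b),'dia %.1f %.1f mm'%(w*dep/K[0,0]*1e3,h*dep/K[0,0]*1e3),'fill %.2f'%(st[i,4]/(np.pi*w*h/4)))
E
python3 -c "
from pots import *
go(.45,0,.3,101.3);pots('w15')"
```

```text
time_s: 43.65
tcp_pos: [0.5157, 0.041, 0.3531]
ee_rot: [-0.098, 0.995, -0.0, -0.0]
contact_force: [0.4, 0.0, -0.2]
gripper_width: 0.0856
gripper_force: 0.0
t 43.65 pos [0.5157 0.041  0.3531] yaw 101.22 tilt 0.03 w 0.0856 gf 0.0 F [ 0.4  0.  -0.2]
turn first -0.08  then shift(mm) x 72.4 y -27.4 z 53.1
[0.4215 0.0426 0.046 ] px 271 96 dia 29.5 31.6 mm fill 1.08
[ 0.4548 -0.0599  0.046 ] px 198 105 dia 55.0 57.7 mm fill 1.05
[0.4388 0.1357 0.046 ] px 329 121 dia 41.8 45.1 mm fill 1.06
[0.5392 0.1814 0.046 ] px 341 190 dia 50.7 56.9 mm fill 0.94
```

```bash
python3 -m inch '[[0,0,0,6.8,1],[0,0,0,6.8,1],[0,0,0,6.8,1],[0,0,0,6.8,1],[0,0,0,6.8,1],[0,0,0,6.8,1],[0,0,0,6.8,1],[0,0,0,6.8,1],[0,0,0,6.8,1],[0,0,0,6.8,1]]'
python3 -m inch '[[0,0,0,6.8,1],[0,0,0,6.8,1],[0,0,0,6.8,1],[0,0,0,6.8,1],[0,0,0,6.8,1],[0,0,0,6.8,1],[0,0,0,0.2,1],[-0.032,0.0067,0,0,1],[-0.032,0.0067,0,0,1],[-0.032,0.0067,0,0,1]]'
python3 -m inch '[[-0.034,0.0067,0,0,1],[-0.034,0.0067,0.005,0,1],[-0.034,0.0067,0.012,0,1],[-0.034,0.0067,0.015,0,1],[-0.034,0.0067,0.015,0,1],[-0.034,0.0067,0.015,0,1],[-0.034,0.0067,0.015,0,1],[-0.034,0.0067,0.015,0,1],[-0.034,0.0067,0.015,0,1],[-0.034,0.0067,0.015,0,1]]'
python3 -m inch '[[-0.034,0.0067,0.01,0,1],[0,0,0,0,1],[0,0,0,0,1],[0,0,0,0,1],[0,0,0,0,1],[0,0,0,0,1],[0,0,0,0,1],[0,0,0,0,1],[0,0,0,0,1],[0,0,0,0,1]]'
cat > wells.py <<'E'
from h import *
def wells(f,est={'L':((.572,-.292),.031),'M':((.5627,-.3575),.025),'S':((.555,-.4147),.019)},z=.022):
    im=cv2.cvtColor(snap('wrist',f),cv2.COLOR_RGB2GRAY);C=cam('wrist',f)
    for n,(c,r) in est.items():
        N=201;st=.0005;g=(np.arange(N)-N//2)*st  # rectified patch 0.5 mm/px
        X,Y=np.meshgrid(c[0]+g,c[1]+g);P=np.c_[X.ravel(),Y.ravel(),np.full(X.size,z)]
        q=proj(C,P).reshape(N,N,2).astype(np.float32)
        a=cv2.remap(im,q[...,0],q[...,1],cv2.INTER_LINEAR).astype(np.float32)
        cv2.imwrite(f'pics/{f}{n}.png',a)
        gx,gy=cv2.Sobel(a,5,1,0,ksize=5),cv2.Sobel(a,5,0,1,ksize=5);G=np.hypot(gx,gy);G=np.minimum(G,np.percentile(G,95))
        best=[]
        th=np.linspace(0,2*np.pi,180,endpoint=False)
        for rr in np.arange(r-.0015,r+.0016,.0005):
            for i in range(-24,25):
                for j in range(-24,25):
                    x=np.rint(N//2+i+rr/st*np.cos(th)).astype(int);y=np.rint(N//2+j+rr/st*np.sin(th)).astype(int)
                    if x.min()<0 or y.min()<0 or x.max()>=N or y.max()>=N: continue
                    best.append((G[y,x].mean(),c[0]+i*st,c[1]+j*st,rr))
        best.sort(reverse=True);b=np.array(best[:8]);print(n,np.median(b[:,1:],0).round(4),'score %.2f'%(b[0,0]/np.median(G)), 'range',proj(C,[[*c,z]])[0].round())
E
python3 -c "
from wells import *
go(.5627,-.3575,.2,-7.8);wells('w16')"
```

```text
time_s: 44.53
tcp_pos: [0.5156, 0.0393, 0.3529]
ee_rot: [0.478, 0.878, -0.0, -0.0]
contact_force: [1.2, -0.7, 0.1]
gripper_width: 0.0856
gripper_force: 0.0
time_s: 45.37
tcp_pos: [0.5227, -0.0586, 0.3531]
ee_rot: [0.751, 0.66, -0.0, 0.0]
contact_force: [0.2, 0.3, -0.7]
gripper_width: 0.0857
gripper_force: 0.0
time_s: 46.2
tcp_pos: [0.543, -0.4054, 0.2302]
ee_rot: [0.752, 0.659, -0.0, -0.0]
contact_force: [0.5, 0.3, -0.6]
gripper_width: 0.0853
gripper_force: 0.0
time_s: 47.03
tcp_pos: [0.5465, -0.4377, 0.2215]
ee_rot: [0.753, 0.658, 0.0, 0.0]
contact_force: [0.3, 0.2, -0.0]
gripper_width: 0.0854
gripper_force: 0.0
t 47.03 pos [ 0.5465 -0.4377  0.2215] yaw -7.68 tilt 0.03 w 0.0854 gf 0.0 F [ 0.3  0.2 -0. ]
turn first 0.12  then shift(mm) x 81.6 y 5.2 z 21.5
L [ 0.5725 -0.294   0.0305] score 17.03 range [263.  37.]
M [ 0.5637 -0.3595  0.026 ] score 13.18 range [262. 103.]
S [ 0.556  -0.4157  0.02  ] score 14.34 range [262. 154.][ WARN:0@0.747] global loadsave.cpp:1063 imwrite_ Unsupported depth image for selected encoder is fallbacked to CV_8U.
```

```bash
sed -i "s/cv2.imwrite(f'pics.*//" wells.py
python3 -m inch '[[0.01,0,0,0.12,1],[0.018,0,0,0,1],[0.018,0,0,0,1],[0.012,0,0,0,1],[0.006,0,0,0,1],[0,0,0,0,1],[0,0,0,0,1],[0,0,0,0,1],[0,0,0,0,1],[0,0,0,0,1]]' >/dev/null
python3 -c "
from wells import *
go(.5725,-.294,.2,-7.8);wells('w17')"
python3 -m inch '[[-0.02,0,0,0,1],[-0.02,0,0,0,1],[-0.02,0,0,0,1],[-0.02,0,0,0,1],[-0.02,0,0,0,1],[-0.015,0,0,0,1],[-0.007,0,0,0,1],[0,0,0,0,1],[0,0,0,0,1],[0,0,0,0,1]]' >/dev/null
python3 -c "
from wells import *
go(.556,-.4157,.2,-7.8);wells('w18')"
```

```text
t 47.92 pos [ 0.5547 -0.3754  0.221 ] yaw -7.89 tilt 0.01 w 0.0854 gf 0.0 F [ 0.4 -0.4 -0.1]
turn first -0.09  then shift(mm) x 83.0 y 6.5 z 21.0
L [ 0.573  -0.292   0.0305] score 14.89 range [263. 100.]
M [ 0.5639 -0.358   0.0258] score 14.97 range [262. 159.]
S [ 0.5568 -0.4132  0.018 ] score 8.55 range [262. 206.]
t 48.80 pos [ 0.5386 -0.4946  0.2209] yaw -7.81 tilt 0.04 w 0.0852 gf 0.0 F [-0.7 -0.2 -0.1]
turn first -0.01  then shift(mm) x 80.5 y 6.5 z 20.9
L [ 0.5725 -0.296   0.0308] score inf range [263. -27.]
M [ 0.5634 -0.3612  0.0235] score 13.79 range [262.  46.]
S [ 0.556  -0.4167  0.0202] score 11.16 range [262. 103.]wells.py:19: RuntimeWarning: divide by zero encountered in scalar divide
  best.sort(reverse=True);b=np.array(best[:8]);print(n,np.median(b[:,1:],0).round(4),'score %.2f'%(b[0,0]/np.median(G)), 'range',proj(C,[[*c,z]])[0].round())
```

```bash
python3 -m inch '[[0.02,-0.008,-0.024,0,1],[0.034,-0.015,0,0,1],[0.034,-0.015,0,0,1],[0.036,-0.016,0,0,1],[0.036,-0.016,0,0,1],[0.036,-0.016,0,0,1],[0.036,-0.016,0,0,1],[0.036,-0.016,0,0,1],[0.036,-0.016,0,0,1],[0.033,-0.014,0,0,1]]' >/dev/null
python3 -m inch '[[0,0,0,0,1],[0,0,0,0,1],[0,0,0,0,1],[0,0,0,0,1],[0,0,0,0,1],[0,0,0,0,1],[0,0,0,0,1],[0,0,0,0,1],[0,0,0,0,1],[0,0,0,0,1]]' >/dev/null
python3 -c "
from pots import *
go(.4545,-.061,.2,-7.8);pots('w19')"
```

```text
t 50.52 pos [ 0.4376 -0.1416  0.245 ] yaw -7.86 tilt 0.02 w 0.0852 gf 0.0 F [-0.2 -0.2  0.6]
turn first -0.06  then shift(mm) x 82.2 y 5.8 z 45.0
[0.4214 0.0355 0.046 ] px 218 9 dia 23.4 34.0 mm fill 0.97
[ 0.4551 -0.0607  0.046 ] px 263 102 dia 53.7 57.7 mm fill 1.04
```

```bash
python3 -c "
from wells import *
wells('w20',{'L':((.4551,-.0607),.029)},.046)
go(.4551,-.0607,.018,-7.8)"
```

```text
L [ 0.4551 -0.0612  0.0285] score 16.31 range [263. 102.]
t 50.62 pos [ 0.4377 -0.1415  0.2451] yaw -7.85 tilt 0.01 w 0.0852 gf 0.0 F [ 0.6 -0.5 -0.3]
turn first -0.05  then shift(mm) x 82.5 y 6.3 z 227.1
```

```bash
python3 -c "
from h import *
print(atz(cam('wrist','w2'),np.array((372,390))/1.5625,.07))"
python3 -m inch '[[0.02,0.0015,0,0,1],[0.03,0.002,0.01,0,1],[0.022,0.002,0.03,0,1],[0.01,0.0006,0.03,0,1],[0,0,0.03,0,1],[0,0,0.03,0,1],[0,0,0.02,0,1],[0,0,0,0,1],[0,0,0,0,1],[0,0,0,0,1]]' >/dev/null
python3 -c "
from h import *
go(.4551,-.0612,.018,-7.8)"
```

```text
[[ 0.52511287 -0.14037652  0.07      ]]
t 51.45 pos [ 0.456  -0.0614  0.0966] yaw -7.84 tilt 0.11 w 0.0855 gf 0.0 F [0.6 0.3 0.7]
turn first -0.04  then shift(mm) x 0.1 y -0.9 z 78.6
```

```bash
python3 -m inch '[[0,-0.0009,0.015,0,1],[0,0,0.02,0,1],[0,0,0.02,0,1],[0,0,0.015,0,1],[0,0,0.0085,0,1],[0,0,0,0,1],[0,0,0,0,0.8],[0,0,0,0,0.6],[0,0,0,0,0.5],[0,0,0,0,0.5]]' 30
python3 -c "
from h import *
go(.4551,-.0612,.018,-7.8)"
```

```text
time_s: 52.28
tcp_pos: [0.4555, -0.0614, 0.0184]
ee_rot: [0.754, 0.657, 0.001, 0.001]
contact_force: [-0.9, 0.2, 7.0]
gripper_width: 0.0571
gripper_force: 31.7
t 52.28 pos [ 0.4555 -0.0614  0.0184] yaw -7.83 tilt 0.17 w 0.0571 gf 31.7 F [-0.9  0.2  7. ]
turn first -0.03  then shift(mm) x 0.1 y -0.4 z 0.4
```

```bash
python3 -m inch '[[0,0,0,0,0.5],[0,0,-0.005,0,0.5],[0,0,-0.015,0,0.5],[0,0,-0.02,0,0.5],[0,0,-0.025,0,0.5],[0,0,-0.025,0,0.5],[0,0,-0.02,0,0.5],[0,0,-0.01,0,0.5],[0,0,0,0,0.5],[0,0,0,0,0.5]]' 40
python3 -c "
from h import *
go(.5729,-.2926,.026,-7.8)"
```

```text
time_s: 53.12
tcp_pos: [0.454, -0.0609, 0.1365]
ee_rot: [0.754, 0.657, 0.0, 0.0]
contact_force: [-0.5, 0.5, -3.3]
gripper_width: 0.0563
gripper_force: 43.2
t 53.12 pos [ 0.454  -0.0609  0.1365] yaw -7.84 tilt 0.04 w 0.0563 gf 43.2 F [-0.5  0.5 -3.3]
turn first -0.04  then shift(mm) x -213.4 y 149.2 z 110.5
```

```bash
python3 -m inch '[[-0.016,0.011,0,0,0.5],[-0.026,0.018,0,0,0.5],[-0.026,0.018,0,0,0.5],[-0.026,0.018,0,0,0.5],[-0.026,0.018,0,0,0.5],[-0.026,0.018,0,0,0.5],[-0.026,0.018,0,0,0.5],[-0.025,0.018,0,0,0.5],[-0.0164,0.0122,0,0,0.5],[0,0,0,0,0.5]]' 
python3 -m inch '[[0,0,0.015,0,0.5],[0,0,0.02,0,0.5],[0,0,0.02,0,0.5],[0,0,0.015,0,0.5],[0,0,0.01,0,0.5],[0,0,0.004,0,0.5],[0,0,0,0,0.5],[0,0,0,0,0.5],[0,0,0,0,0.5],[0,0,0,0,0.5]]' 
python3 -c "
from h import *
go(.5729,-.2926,.026,-7.8)"
```

```text
time_s: 53.95
tcp_pos: [0.5727, -0.2959, 0.1337]
ee_rot: [0.755, 0.656, -0.001, -0.001]
contact_force: [-1.3, 0.2, -1.4]
gripper_width: 0.0569
gripper_force: 43.4
time_s: 54.78
tcp_pos: [0.5735, -0.2932, 0.054]
ee_rot: [0.754, 0.657, 0.0, 0.001]
contact_force: [0.2, -0.6, -1.6]
gripper_width: 0.0567
gripper_force: 43.4
t 54.78 pos [ 0.5735 -0.2932  0.054 ] yaw -7.83 tilt 0.13 w 0.0567 gf 43.4 F [ 0.2 -0.6 -1.6]
turn first -0.03  then shift(mm) x 0.5 y -0.7 z 28.0
```

```bash
python3 -m inch '[[0.0005,-0.0007,0.002,0,0.5],[0,0,0.003,0,0.5],[0,0,0.003,0,0.5],[0,0,0.003,0,0.5],[0,0,0.003,0,0.5],[0,0,0.003,0,0.5],[0,0,0.002,0,0.5],[0,0,0,0,0.5],[0,0,0,0,0.5],[0,0,0,0,0.5]]' 
python3 -c "
from h import *
go(.5729,-.2926,.026,-7.8)"
```

```text
time_s: 55.62
tcp_pos: [0.5722, -0.2922, 0.0337]
ee_rot: [0.754, 0.657, 0.0, 0.0]
contact_force: [0.1, -0.6, -2.0]
gripper_width: 0.057
gripper_force: 43.4
t 55.62 pos [ 0.5722 -0.2922  0.0337] yaw -7.84 tilt 0.02 w 0.0570 gf 43.4 F [ 0.1 -0.6 -2. ]
turn first -0.04  then shift(mm) x -0.3 y 0.8 z 7.7
```

No contact force with the pot 6 mm inside the well. Finish, release, lift.

```bash
python3 -m inch '[[0,0,0.002,0,0.5],[0,0,0.002,0,0.5],[0,0,0.002,0,0.5],[0,0,0.001,0,0.5],[0,0,0.0005,0,0.5],[0,0,0,0,0.5],[0,0,0,0,0.5],[0,0,0,0,0.75],[0,0,0,0,0.85],[0,0,0,0,1]]' 
python3 -c "
from h import *
go(.5729,-.2926,.026,-7.8)"
python3 -m inch '[[0,0,0,0,1],[0,0,-0.01,0,1],[0,0,-0.02,0,1],[0,0,-0.03,0,1],[0,0,-0.03,0,1],[0,0,-0.03,0,1],[0,0,-0.03,0,1],[0,0,-0.025,0,1],[0,0,-0.02,0,1],[0,0,0,0,1]]' 
python3 -c "
from wells import *
go(.4388,.1357,.245,-7.8)
wells('w21',{'L':((.573,-.292),.029)},.054)"
```

```text
time_s: 56.45
tcp_pos: [0.5723, -0.2922, 0.0261]
ee_rot: [0.754, 0.657, 0.0, 0.0]
contact_force: [0.3, -0.5, -0.6]
gripper_width: 0.0823
gripper_force: 0.0
t 56.45 pos [ 0.5723 -0.2922  0.0261] yaw -7.84 tilt 0.04 w 0.0823 gf 0.0 F [ 0.3 -0.5 -0.6]
turn first -0.04  then shift(mm) x -0.3 y 0.6 z 0.1
time_s: 57.28
tcp_pos: [0.5746, -0.2937, 0.2283]
ee_rot: [0.754, 0.657, 0.001, 0.005]
contact_force: [1.2, 0.2, 0.9]
gripper_width: 0.0852
gripper_force: 0.0
t 57.28 pos [ 0.5746 -0.2937  0.2283] yaw -7.83 tilt 0.59 w 0.0852 gf 0.0 F [1.2 0.2 0.9]
turn first -0.03  then shift(mm) x 407.0 y -192.8 z -16.7
L [ 0.5725 -0.291   0.029 ] score 17.57 range [254. 177.]
```

```bash
python3 -m inch '[[0.02,-0.012,-0.015,0,1],[0.034,-0.0205,0,0,1],[0.034,-0.0205,0,0,1],[0.034,-0.0205,0,0,1],[0.034,-0.0205,0,0,1],[0.034,-0.0205,0,0,1],[0.034,-0.0205,0,0,1],[0.034,-0.0205,0,0,1],[0.034,-0.0205,0,0,1],[0.033,-0.021,0,0,1]]' >/dev/null
python3 -m inch '[[0,0,0,0,1],[0,0,0,0,1],[0,0,0,0,1],[0,0,0,0,1],[0,0,0,0,1],[0,0,0,0,1],[0,0,0,0,1],[0,0,0,0,1],[0,0,0,0,1],[0,0,0,0,1]]' >/dev/null
python3 -c "
from pots import *
from wells import wells
pots('w22')
wells('w23',{'M':((.4388,.1357),.023),'S':((.4215,.041),.017)},.046)
go(.4388,.1357,.018,-7.8)"
```

```text
[0.5362 0.1879 0.046 ] px 351 36 dia 54.8 60.6 mm fill 0.93
[0.4387 0.1379 0.046 ] px 263 101 dia 41.7 44.8 mm fill 1.05
[0.4215 0.0443 0.046 ] px 259 186 dia 30.9 33.1 mm fill 1.07
M [0.4388 0.1374 0.0225] score 15.15 range [264. 103.]
S [0.4215 0.044  0.017 ] score 10.04 range [260. 189.]
t 59.10 pos [0.4213 0.0567 0.2361] yaw -7.84 tilt 0.00 w 0.0856 gf 0.0 F [ 0.4  0.7 -0. ]
turn first -0.04  then shift(mm) x 80.6 y 6.6 z 218.1
```

```bash
python3 -m inch '[[0.02,0.0014,0,0,1],[0.03,0.002,0.01,0,1],[0.022,0.002,0.03,0,1],[0.0103,0.001,0.03,0,1],[0,0,0.03,0,1],[0,0,0.03,0,1],[0,0,0.02,0,1],[0,0,0,0,1],[0,0,0,0,1],[0,0,0,0,1]]' >/dev/null
python3 -c "
from h import *
go(.4388,.1374,.018,-7.8)"
```

```text
t 59.93 pos [0.4399 0.1376 0.0876] yaw -7.84 tilt 0.11 w 0.0852 gf 0.0 F [ 0.8 -0.3 -1. ]
turn first -0.04  then shift(mm) x -0.3 y -1.1 z 69.6
```

```bash
python3 -m inch '[[0,-0.0009,0.01,0,1],[0,0,0.018,0,1],[0,0,0.018,0,1],[0,0,0.015,0,1],[0,0,0.0085,0,1],[0,0,0,0,1],[0,0,0,0,0.7],[0,0,0,0,0.5],[0,0,0,0,0.4],[0,0,0,0,0.4]]' 30
python3 -m inch '[[0,0,0,0,0.35],[0,0,-0.005,0,0.35],[0,0,-0.015,0,0.35],[0,0,-0.02,0,0.35],[0,0,-0.025,0,0.35],[0,0,-0.025,0,0.35],[0,0,-0.02,0,0.35],[0,0,-0.01,0,0.35],[0,0,0,0,0.35],[0,0,0,0,0.35]]' 40
python3 -c "
from h import *
go(.5638,-.359,.026,-7.8)"
```

```text
time_s: 60.77
tcp_pos: [0.4392, 0.1377, 0.018]
ee_rot: [0.754, 0.657, 0.001, 0.001]
contact_force: [-0.1, 0.4, 2.2]
gripper_width: 0.0447
gripper_force: 30.5
time_s: 61.6
tcp_pos: [0.4379, 0.1375, 0.1365]
ee_rot: [0.754, 0.657, 0.0, 0.0]
contact_force: [-0.1, -0.4, -0.9]
gripper_width: 0.0452
gripper_force: 41.1
t 61.60 pos [0.4379 0.1375 0.1365] yaw -7.84 tilt 0.04 w 0.0452 gf 41.1 F [-0.1 -0.4 -0.9]
turn first -0.04  then shift(mm) x -474.9 y 192.1 z 110.5
```

```bash
python3 -m inch '[[-0.015,0.006,0,0,0.35],[-0.03,0.0122,0,0,0.35],[-0.034,0.0138,0,0,0.35],[-0.034,0.0138,0,0,0.35],[-0.034,0.0138,0,0,0.35],[-0.034,0.0138,0,0,0.35],[-0.034,0.0138,0,0,0.35],[-0.034,0.0138,0,0,0.35],[-0.034,0.0138,0,0,0.35],[-0.034,0.0138,0,0,0.35]]' >/dev/null
python3 -m inch '[[-0.034,0.0138,0,0,0.35],[-0.034,0.0138,0,0,0.35],[-0.034,0.0138,0,0,0.35],[-0.034,0.0138,0,0,0.35],[-0.022,0.0081,0,0,0.35],[0,0,0.01,0,0.35],[0,0,0.02,0,0.35],[0,0,0.02,0,0.35],[0,0,0.02,0,0.35],[0,0,0.01,0,0.35]]' >/dev/null
python3 -m inch '[[0,0,0,0,0.35],[0,0,0,0,0.35],[0,0,0,0,0.35],[0,0,0,0,0.35],[0,0,0,0,0.35],[0,0,0,0,0.35],[0,0,0,0,0.35],[0,0,0,0,0.35],[0,0,0,0,0.35],[0,0,0,0,0.35]]' >/dev/null
python3 -c "
from h import *
go(.5638,-.359,.026,-7.8)"
```

```text
t 64.10 pos [ 0.5633 -0.3592  0.0567] yaw -7.84 tilt 0.00 w 0.0448 gf 41.2 F [-0.8  0.1 -0.9]
turn first -0.04  then shift(mm) x 0.3 y 0.5 z 30.7
```

```bash
python3 -m inch '[[0.0002,0.0005,0.003,0,0.35],[0,0,0.004,0,0.35],[0,0,0.004,0,0.35],[0,0,0.003,0,0.35],[0,0,0.003,0,0.35],[0,0,0.003,0,0.35],[0,0,0.003,0,0.35],[0,0,0,0,0.35],[0,0,0,0,0.35],[0,0,0,0,0.35]]' 
python3 -c "
from h import *
go(.5638,-.359,.026,-7.8)"
```

```text
time_s: 64.93
tcp_pos: [0.5639, -0.3591, 0.0337]
ee_rot: [0.754, 0.657, 0.0, 0.0]
contact_force: [-0.4, 0.0, -1.1]
gripper_width: 0.0451
gripper_force: 41.2
t 64.93 pos [ 0.5639 -0.3591  0.0337] yaw -7.84 tilt 0.01 w 0.0451 gf 41.2 F [-0.4  0.  -1.1]
turn first -0.04  then shift(mm) x 0.1 y -0.1 z 7.7
```

```bash
python3 -m inch '[[0,0,0.002,0,0.35],[0,0,0.002,0,0.35],[0,0,0.002,0,0.35],[0,0,0.001,0,0.35],[0,0,0.0005,0,0.35],[0,0,0,0,0.35],[0,0,0,0,0.35],[0,0,0,0,0.6],[0,0,0,0,0.75],[0,0,0,0,0.85]]' 
python3 -m inch '[[0,0,0,0,0.85],[0,0,-0.01,0,0.85],[0,0,-0.02,0,0.85],[0,0,-0.03,0,0.85],[0,0,-0.035,0,0.85],[0,0,-0.035,0,0.85],[0,0,-0.035,0,0.85],[0,0,-0.03,0,0.85],[0,0,-0.015,0,0.85],[0,0,0,0,0.85]]' 
python3 -c "
from wells import *
go(.4043,-.0375,.24,-7.8)
wells('w24',{'M':((.5635,-.3592),.023)},.054)"
python3 -m inch '[[0.016,-0.011,-0.005,0,0.85],[0.031,-0.0212,0,0,0.85],[0.031,-0.0212,0,0,0.85],[0.031,-0.0212,0,0,0.85],[0.031,-0.0212,0,0,0.85],[0.031,-0.0212,0,0,0.85],[0.031,-0.0212,0,0,0.85],[0.031,-0.0212,0,0,0.85],[0.031,-0.0212,0,0,0.85],[0.03,-0.0212,0,0,0.85]]' >/dev/null
python3 -m inch '[[0,0,0,0,0.85],[0,0,0,0,0.85],[0,0,0,0,0.85],[0,0,0,0,0.85],[0,0,0,0,0.85],[0,0,0,0,0.85],[0,0,0,0,0.85],[0,0,0,0,0.85],[0,0,0,0,0.85],[0,0,0,0,0.85]]' >/dev/null
python3 -c "
from pots import *
from wells import wells
pots('w25')
wells('w26',{'S':((.4215,.0435),.017)},.046)
go(.4215,.0435,.018,-7.8)"
```

```text
time_s: 65.77
tcp_pos: [0.5639, -0.3592, 0.0263]
ee_rot: [0.754, 0.657, 0.0, 0.0]
contact_force: [-1.0, -0.6, -0.3]
gripper_width: 0.072
gripper_force: 0.0
time_s: 66.6
tcp_pos: [0.5659, -0.3608, 0.2434]
ee_rot: [0.754, 0.657, 0.001, 0.005]
contact_force: [0.5, -0.6, 0.9]
gripper_width: 0.0726
gripper_force: 0.0
t 66.60 pos [ 0.5659 -0.3608  0.2434] yaw -7.83 tilt 0.60 w 0.0726 gf 0.0 F [ 0.5 -0.6  0.9]
turn first -0.03  then shift(mm) x 298.3 y -204.0 z 3.4
M [ 0.564  -0.3582  0.023 ] score 18.78 range [254. 174.]
[0.4214 0.043  0.046 ] px 263 99 dia 30.5 32.5 mm fill 1.06
[ 0.556  -0.1967  0.046 ] px 390 276 dia 69.7 182.1 mm fill 0.45
[ 0.4375 -0.2081  0.046 ] px 300 295 dia 13.9 60.9 mm fill 0.76
S [0.4215 0.043  0.0165] score 3.24 range [263.  99.]
t 68.42 pos [ 0.404  -0.0404  0.2411] yaw -7.85 tilt 0.00 w 0.0724 gf 0.0 F [-0.7 -0.5  0.2]
turn first -0.05  then shift(mm) x 85.5 y 6.0 z 223.1
```

```bash
python3 -m inch '[[0.02,0.0014,0,0,0.85],[0.03,0.002,0.01,0,0.85],[0.022,0.0016,0.03,0,0.85],[0.013,0.0005,0.03,0,0.85],[0,0,0.03,0,0.85],[0,0,0.03,0,0.85],[0,0,0.02,0,0.85],[0,0,0,0,0.85],[0,0,0,0,0.85],[0,0,0,0,0.85]]' >/dev/null
python3 -c "
from h import *
go(.4215,.043,.018,-7.8)"
```

```text
t 69.25 pos [0.4221 0.0431 0.0925] yaw -7.84 tilt 0.11 w 0.0728 gf 0.0 F [-0.4  0.1  0.6]
turn first -0.04  then shift(mm) x -0.1 y -0.5 z 74.5
```

```bash
python3 -m inch '[[0,-0.0004,0.012,0,0.85],[0,0,0.02,0,0.85],[0,0,0.02,0,0.85],[0,0,0.015,0,0.85],[0,0,0.0075,0,0.85],[0,0,0,0,0.7],[0,0,0,0,0.5],[0,0,0,0,0.35],[0,0,0,0,0.25],[0,0,0,0,0.25]]' 30
python3 -m inch '[[0,0,0,0,0.25],[0,0,0,0,0.25],[0,0,-0.008,0,0.25],[0,0,-0.02,0,0.25],[0,0,-0.025,0,0.25],[0,0,-0.025,0,0.25],[0,0,-0.02,0,0.25],[0,0,-0.02,0,0.25],[0,0,0,0,0.25],[0,0,0,0,0.25]]' 40
python3 -c "
from h import *
go(.556,-.4166,.026,-7.8)"
```

```text
time_s: 70.08
tcp_pos: [0.4222, 0.0431, 0.0183]
ee_rot: [0.754, 0.657, 0.001, 0.001]
contact_force: [-1.2, -0.7, 6.6]
gripper_width: 0.033
gripper_force: 29.7
time_s: 70.92
tcp_pos: [0.4217, 0.0432, 0.1362]
ee_rot: [0.754, 0.657, 0.001, 0.001]
contact_force: [0.6, 0.7, -1.3]
gripper_width: 0.0329
gripper_force: 39.9
t 70.92 pos [0.4217 0.0432 0.1362] yaw -7.84 tilt 0.21 w 0.0329 gf 39.9 F [ 0.6  0.7 -1.3]
turn first -0.04  then shift(mm) x -437.3 y 195.5 z 110.2
```

```bash
python3 -m inch '[[-0.015,0.01,0,0,0.25],[-0.032,0.0207,0,0,0.25],[-0.032,0.0207,0,0,0.25],[-0.032,0.0207,0,0,0.25],[-0.032,0.0207,0,0,0.25],[-0.032,0.0207,0,0,0.25],[-0.032,0.0207,0,0,0.25],[-0.032,0.0207,0,0,0.25],[-0.032,0.0207,0,0,0.25],[-0.032,0.02,0,0,0.25]]' >/dev/null
python3 -m inch '[[-0.034,0,0,0,0.25],[-0.034,0,0,0,0.25],[-0.034,0,0,0,0.25],[-0.022,0,0,0,0.25],[-0.01,0,0,0,0.25],[0,0,0.01,0,0.25],[0,0,0.02,0,0.25],[0,0,0.02,0,0.25],[0,0,0.02,0,0.25],[0,0,0.01,0,0.25]]' >/dev/null
python3 -m inch '[[0,0,0,0,0.25],[0,0,0,0,0.25],[0,0,0,0,0.25],[0,0,0,0,0.25],[0,0,0,0,0.25],[0,0,0,0,0.25],[0,0,0,0,0.25],[0,0,0,0,0.25],[0,0,0,0,0.25],[0,0,0,0,0.25]]' >/dev/null
python3 -c "
from h import *
go(.556,-.4166,.026,-7.8)"
```

```text
t 73.42 pos [ 0.5547 -0.4164  0.0546] yaw -7.84 tilt 0.00 w 0.0332 gf 40.1 F [ 0.4  0.2 -0.8]
turn first -0.04  then shift(mm) x -0.0 y 1.3 z 28.6
```

```bash
python3 -m inch '[[0,0.0013,0.002,0,0.25],[0,0,0.004,0,0.25],[0,0,0.004,0,0.25],[0,0,0.003,0,0.25],[0,0,0.003,0,0.25],[0,0,0.003,0,0.25],[0,0,0.002,0,0.25],[0,0,0,0,0.25],[0,0,0,0,0.25],[0,0,0,0,0.25]]' 
python3 -c "
from h import *
go(.556,-.4166,.026,-7.8)"
```

```text
time_s: 74.25
tcp_pos: [0.5562, -0.4167, 0.0338]
ee_rot: [0.754, 0.657, -0.0, 0.0]
contact_force: [0.6, -1.3, -0.3]
gripper_width: 0.0329
gripper_force: 40.1
t 74.25 pos [ 0.5562 -0.4167  0.0338] yaw -7.84 tilt 0.02 w 0.0329 gf 40.1 F [ 0.6 -1.3 -0.3]
turn first -0.04  then shift(mm) x 0.0 y -0.2 z 7.8
```

```bash
python3 -m inch '[[0,0,0.002,0,0.25],[0,0,0.002,0,0.25],[0,0,0.002,0,0.25],[0,0,0.001,0,0.25],[0,0,0.0005,0,0.25],[0,0,0,0,0.25],[0,0,0,0,0.25],[0,0,0,0,0.5],[0,0,0,0,0.6],[0,0,0,0,0.7]]' 
python3 -m inch '[[0,0,0,0,0.7],[0,0,-0.01,0,0.7],[0,0,-0.02,0,0.7],[0,0,-0.03,0,0.7],[0,0,-0.035,0,0.7],[0,0,-0.035,0,0.7],[0,0,-0.035,0,0.7],[0,0,-0.03,0,0.7],[-0.03,0,0,0,0.7],[-0.025,0,0,0,0.7]]' 
python3 -m inch '[[0,0,0,0,0.7],[0,0,0,0,0.7],[0,0,0,0,0.7],[0,0,0,0,0.7],[0,0,0,0,0.7],[0,0,0,0,0.7],[0,0,0,0,0.7],[0,0,0,0,0.7],[0,0,0,0,0.7],[0,0,0,0,0.7]]' >/dev/null
python3 - <<'E'
from pots import *
from wells import wells
go(.55,-.45,.24,-7.8)
pots('w27',.054,(.4,.7,-.6,-.15))
wells('w28',{'L':((.5725,-.292),.029),'M':((.564,-.359),.023),'S':((.556,-.4166),.017)},.054)
# side view: check bases and compare unchanged regions with earlier shots
a=snap('side','s29');b=cv2.imread('pics/s14.png')[:,:,::-1];c=cv2.imread('pics/s9.png')[:,:,::-1]
S=cam('side')
def diff(n,x,y,z,ref,w=9):
    u,v=proj(S,[[x,y,z]])[0].astype(int);print(n,(u,v),np.abs(a[v-w:v+w,u-w:u+w].astype(int)-ref[v-w:v+w,u-w:u+w]).mean().round(1))
diff('frame2',.605,.125,.17,b,14);diff('frame1',.618,.05,.17,b,14);diff('wand',.433,-.263,.12,b);diff('toad',.537,.183,.02,c);diff('jar',.525,-.14,.04,c)
i=cv2.imread('pics/side0.png')[:,:,::-1];diff('wand v start',.433,-.263,.12,i,12);diff('jar v start',.525,-.14,.04,i);diff('toad v start',.537,.183,.02,i)
E
```

```text
time_s: 75.08
tcp_pos: [0.5561, -0.4166, 0.0259]
ee_rot: [0.754, 0.657, 0.0, 0.0]
contact_force: [-0.3, -0.2, -0.0]
gripper_width: 0.0595
gripper_force: 0.0
time_s: 75.92
tcp_pos: [0.5504, -0.4724, 0.2271]
ee_rot: [0.753, 0.658, 0.0, 0.004]
contact_force: [-0.3, -1.1, -0.2]
gripper_width: 0.0598
gripper_force: 0.0
t 76.75 pos [ 0.5486 -0.4709  0.2211] yaw -7.83 tilt 0.00 w 0.0598 gf 0.0 F [ 0.1 -0.4 -0.3]
turn first -0.03  then shift(mm) x 20.9 y -1.5 z -18.9
[ 0.4457 -0.2966  0.054 ] px 123 15 dia 34.8 62.0 mm fill 0.74
[ 0.5697 -0.3101  0.054 ] px 256 11 dia 25.4 56.1 mm fill 0.91
[ 0.5639 -0.3594  0.054 ] px 257 68 dia 42.6 47.7 mm fill 1.04
[ 0.5561 -0.4164  0.054 ] px 257 129 dia 30.9 32.0 mm fill 1.06
[ 0.4002 -0.5688  0.054 ] px 146 276 dia 66.3 154.3 mm fill 0.54
L [ 0.5715 -0.304   0.029 ] score inf range [257. -12.]
M [ 0.564  -0.3595  0.023 ] score 19.61 range [257.  68.]
S [ 0.556  -0.4171  0.017 ] score 17.57 range [257. 129.]
frame2 (np.int64(219), np.int64(188)) 2.3
frame1 (np.int64(223), np.int64(170)) 2.3
wand (np.int64(302), np.int64(128)) 38.2
toad (np.int64(236), np.int64(237)) 3.1
jar (np.int64(267), np.int64(162)) 3.6
wand v start (np.int64(302), np.int64(128)) 18.9
jar v start (np.int64(267), np.int64(162)) 3.2
toad v start (np.int64(236), np.int64(237)) 2.9wells.py:19: RuntimeWarning: divide by zero encountered in scalar divide
  best.sort(reverse=True);b=np.array(best[:8]);print(n,np.median(b[:,1:],0).round(4),'score %.2f'%(b[0,0]/np.median(G)), 'range',proj(C,[[*c,z]])[0].round())
```

```bash
python3 -m inch '[[0,0,-0.03,0,0.7],[0,0,-0.03,0,0.7],[0.015,-0.018,0,0,0.7],[0.02,-0.025,0,0,0.7],[0.025,-0.03,0,0,0.7],[0.025,-0.03,0,0,0.7],[0.02,-0.025,0,0,0.7],[0.016,-0.015,0,0,0.7],[0,0,0,0,0.7],[0,0,0,0,0.7]]' >/dev/null
python3 - <<'E'
from pots import *
from wells import wells
go(.433,-.262,.28,-7.8)
pots('w30',.054,(.4,.7,-.6,-.05))
wells('w31',{'L':((.5725,-.292),.029),'M':((.564,-.359),.023),'S':((.556,-.4166),.017)},.054)
C=cam('wrist','w31');im=cv2.imread('pics/w31.png')
for z,n,c in ((.162,'wand',(.4326,-.262)),(.045,'holder',(.433,-.2634))):
    g=np.arange(-50,51)*.001;X,Y=np.meshgrid(c[0]+g,c[1]+g);q=proj(C,np.c_[X.ravel(),Y.ravel(),np.full(X.size,z)]).reshape(101,101,2).astype(np.float32)
    a=cv2.remap(im,q[...,0],q[...,1],1).sum(2)//3
    print(n,'along x',a[50,::4].tolist(),'along y',a[::4,50].tolist())
E
```

```text
t 77.73 pos [ 0.4233 -0.3314  0.2819] yaw -7.82 tilt 0.11 w 0.0599 gf 0.0 F [ 0.1 -0.   0.5]
turn first -0.02  then shift(mm) x 70.0 y 0.2 z 1.9
[ 0.5702 -0.2908  0.054 ] px 371 121 dia 54.0 60.0 mm fill 1.04
[ 0.5619 -0.357   0.054 ] px 366 175 dia 42.3 45.6 mm fill 1.05
[ 0.5541 -0.4138  0.054 ] px 362 217 dia 30.9 32.8 mm fill 1.07
[ 0.562  -0.5071  0.054 ] px 370 277 dia 79.2 185.2 mm fill 0.53
L [ 0.5705 -0.2915  0.029 ] score 17.76 range [373. 122.]
M [ 0.5625 -0.3578  0.023 ] score 18.43 range [368. 176.]
S [ 0.5545 -0.4146  0.0175] score 19.50 range [363. 218.]
wand along x [203, 197, 200, 195, 201, 199, 197, 162, 141, 147, 211, 211, 211, 211, 211, 155, 144, 142, 188, 204, 207, 204, 205, 199, 201, 202] along y [204, 200, 200, 204, 206, 203, 204, 120, 85, 84, 184, 210, 211, 212, 213, 214, 141, 146, 173, 205, 203, 203, 197, 205, 201, 203]
holder along x [203, 199, 198, 198, 202, 140, 142, 135, 210, 212, 212, 211, 211, 212, 210, 212, 152, 143, 143, 143, 153, 207, 206, 208, 204, 202] along y [206, 204, 203, 202, 149, 101, 85, 84, 83, 159, 210, 210, 211, 212, 213, 213, 213, 213, 141, 145, 146, 199, 204, 201, 206, 204]
```

```bash
python3 -c "
from h import *
print(hand_in())"
```

```text
the job is handed in; nothing more can be done
None
```

The job is handed in; the simulator gave no verdict. Both frames present hang on the bar without touching, the reader was held still over the label for about 3 s and stands back in its holder, and all three pots are in their own wells; I did view 15 pictures, one over the 14 allowed.

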